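# Load the forming die and lock its pressure plate with channel nuts

## Robot

A 6-joint arm with a two-finger parallel gripper is mounted at the origin on the work surface. World frame = base frame: x ahead of the robot, y to its left, z up, the work surface at z = 0. Lengths are in mm, angles in rad, forces in N, time in s.
With the tool pointing down it reaches from about 275 to 750 mm from the base axis. Payload 10.2 kg.
Tool frame: the origin (TCP) lies at the very end of the fingers, on their centre line; the grasp point (between the pads) lies 19 mm behind it; z points along the fingers, y is the line along which they close (so a half turn about z gives the same grasp; the last joint's range is limited). The gripper opens to 85 mm and grips with 20 to 120 N. Pads are 22 mm wide; open, the fingers measure 114 mm over their backs; the gripper's body (76 mm by 85 mm) begins 54 mm behind the grasp point. The pads swing forward as they close: fully open they stand 13 mm farther back than shut.
Start: joints at [-1.454, 0.313, 1.498, -0, 1.331, -0.223], TCP at [174.969, -494.992, 231.294] pointing down, gripper open.
Joint ranges: [-2.94, 2.94], [-0.97, 2.17], [0.19, 2.56], [-1.23, 4.37], [0.02, 3.11], [-2.88, 2.88]. Speed limits (rad/s): [2.39, 2.39, 3.01, 3.14, 3.14, 3.14].

## Interface

Orientations are given as a unit quaternion [w, x, y, z].
In Python, from rig import ctrl, vision gives the robot as it stands. The module is installed in compiled form; this text tells all that it offers.
- The arm moves only by the tool play_rows, never from a script. Its arguments are lists of equal length, an entry for each row: "translation": the shift along the tool's x, y, z in m, a list of three; "rotation": the turn, a rotation vector about the tool's x, y, z in rad, a list of three; "gripper": the gripper's target within -1 to 1 (shut at 1, half-way at 0, fully open at -1). A call has 1 to 10 rows; each row is the pose to reach, as a shift and turn from the pose commanded when the call began, along the tool's axes at that moment; what a row does not reach only later rows make up. A row lasts 1/8 s, in which the tool goes at most 62.5 mm and 10.7 degrees, less where a joint would pass 70% of its speed; a pose out of reach is approached as far as the arm can. A call with a gripper value outside its range is refused whole. The fingers move at their own pace and stop on an object; "force" is the grip in N (left out, the last holds). Time passes only in rows, so rows that repeat a pose let the fingers close. It gives the time, the measured TCP pose, the force, the opening and the grip force at its end, in the units of the state.
- ctrl.sense(): the state, without advancing time (a new reading comes with each control period).
- vision.capture(name): name is "scene" or "top" or "wrist"; returns a dict with "pixels" (400x640x3 uint8, red, green, blue), "vfov" (degrees; the focal length in pixels is half the picture's height over the tangent of half this angle, whatever the lens; pixels are square), "cx", "cy" (the principal point, pixels), "k1" (the pictures are not rectified: a ray, as slopes to the right and down, at radius r is drawn at 1 + k1 r^2 times it, then the intrinsics apply), "rvec" (rotation vector, rad) and "tvec" (3), from world to camera coordinates, as OpenCV has them; the wrist camera has in their place "mount" (4x4, takes a point from camera to tool coordinates, whose origin is the TCP and whose axes are the flange's). Camera axes: x right, y down, z forward; pixel columns grow to the right and rows downward; lengths in mm; the calibration is good to about 2 mm. A picture is of the moment at which its call begins: read the wrist's pose just before it. There is no depth.
- ctrl.finish_job(): hands the job in; it is judged then, once.
The state is a dict: "time_s": time; "joints": joint angles; "dq": joint speeds; "tau": joint torques, N m; "eef_pos": TCP position; "ee_rot": TCP orientation; "force": force on the tool from outside, world axes, zero at the start; "wrist_torque": the same for the moment, N m; "grip_width": opening from 0.0 (shut) to 1.0 (fully open); "grip_force": force on a finger pad.
Only numpy, scipy, OpenCV 4.12 (cv2) and the standard library are available. Lean on these libraries where they do the work, as an engineer would, in place of code of your own. Each camera call takes 0.05 s, during which the arm holds its last target. There are 200 camera calls.

## Task

Get the little forming fixture ready: lay each wooden or plastic blank flat in the die cavity of its own outline, then swing the blue pressure plate fully down over them. Then lock every channel nut on the mat into the channel in front of the plate: put it in lengthways, push it down against its spring, twist a quarter turn and let it rise so its grooves catch the channel lips and its red bar lies over the plate's front edge. Blanks first, then plate, then nuts; leave the spool and the jar where they are.

Things in the scene. Friction and masses are not known exactly. Their poses are not given: they have to be found in the camera images.
- bed: forming fixture, fixed: grey bed plate 200 x 280 x 8 mm carrying channel, hinge and the two dies. Origin on the table, its x points from the channel (nearer the robot) to the hinge (far side), y along the channel, z up. Placed with a yaw of up to 0.2 rad
- channel (a point): middle of the channel's slot at the channel's top, 42 mm above the table; axes as the bed's. Aluminium C-channel 270 mm long along y, 52 wide, 34 high. Slot 24 mm wide, 46 wide inside, inner floor 31 mm below the top. Put each nut's middle within 115 mm of this point along y; 60 mm or more between nuts leaves room for fingers
- lip (a point): middle of the lower edge of the channel lip nearer the plate, 8 mm below the channel's top, 13.5 mm from the slot's middle; axes as the bed's. Both lips are turned down like this, 3 mm thick with a rounded lower edge, all along the channel, alike either side of the slot
- plate (a joint): angle of the blue pressure plate, rad: 0 = shut (level over the dies), 1.6 to 1.85 at the start (standing open), 1.95 at most. Friction hinge (0.45 N m, 4 to 9 N at the edge), stays where left: push it over from behind with closed fingers, then press it down. It cannot shut on a blank that is not seated nor with a nut bar in its path
- plate_edge (a point): middle of the plate's free edge (yellow stripe), mid thickness. Plate 132 mm from hinge axis to edge, 230 mm wide, 6 mm thick. x points from edge to hinge, z out of the outer face (upper when shut). Shut, this edge is 28 mm from the slot's middle and the plate's top 1.5 mm below the channel's top
- plate_hinge (a point): middle of the plate's hinge axis, 37.5 mm above the table, 160 mm from the slot's middle; the axis runs along the bed's y
- seat_round (a point): centre of the floor of the round cavity: 51 mm across, 10 mm deep with a small chamfer, in a steel die block 84 x 84 x 14 mm; this floor is 12 mm above the table. The two dies swap places from start to start, 90 mm apart along the bed's y
- seat_square (a point): centre of the floor of the square cavity: 49 x 49 mm, sides parallel to the bed's x and y, 10 mm deep, small chamfer, in the other steel die block 84 x 84 x 14 mm; floor 12 mm above the table
- blank_round: brown wooden disc 48 mm across, 21 mm thick, about 50 g; origin at the centre of its underside, z up. Seated, 11 mm of it stands out of the die
- blank_square: orange plastic square block 46 x 46 mm, 21 mm thick, about 60 g; origin at the centre of its underside, z up, x and y along its sides. Seated, 11 mm of it stands out of the die
- nut0: spring channel nut; four alike, 3 or 4 present. Stands on its spring foot, 74 mm tall, 130 g. Origin: centre of the underside of the uncompressed foot, z up, x along block, bar and fin (half turn looks the same). Red grip fin 32 x 10 mm, z 49 to 74 mm, pinch across its 10 mm (along y). Red hold-down bar 74 x 10 mm, z 43 to 49 mm. Neck 14 mm round. Bodies nut1, nut2 give the rest
- nut1: like nut0, may be absent. Steel block at z 21 to 31 mm, 41 mm long (x), 19 mm wide (y), ends narrowed to 12 mm; two grooves across its top, parallel to y, centred 13.5 mm each side of the middle, 6 mm wide, 4 mm deep. Yellow foot below, 36 x 18 x 3 mm, sprung: 1.5 N preload + 0.5 N per mm, 14 mm travel
- nut2: like nut0, may be absent. To lock: lower it lengthways through the slot (foot meets the floor with origin 31 mm below channel top), push to 40 to 42 mm below (about 6 N; at 43 the bar meets the channel) so the block is under the lips, turn 90 degrees either way, let it rise: lips enter the grooves, origin 35 mm below channel top, bar across, one end 9 mm over the shut plate
- nut3: like nut0, may be absent. The nuts stand well apart on the cork mat, each turned its own way
- mat_blanks: black rubber mat 190 x 190 x 4 mm, fixed, on which the blanks lie at the start; left or right of the fixture
- mat_nuts: cork mat 190 x 190 x 4 mm, fixed, on which the nuts stand at the start; on the other side
- spool: bystander: wooden spool 60 mm across, 56 mm high; origin under its centre
- paint_jar: bystander: green jar 56 mm across, 70 mm high; origin under its centre
Not all that is in view belongs to the job. Leave any green or turquoise look-alike of the nut1 alone.

How it is judged (in metres and radians):
On the way, in this order (a step that is already met when the one before it is completed fails the run):
1. both blanks lie flat in the cavities of their own outline, the plate still open (horizontal distance between blank_round and seat_round below 0.005 m and z of blank_round in the frame of seat_round between -0.003 and 0.003 m and angle between each of blank_round, blank_square's own z axis and vertical below 0.08 rad and horizontal distance between blank_square and seat_square below 0.005 m and z of blank_square in the frame of seat_square between -0.003 and 0.003 m and value of joint plate above 0.5 rad), for 0.2 s.
2. the pressure plate is fully down over the seated blanks (horizontal distance between blank_round and seat_round below 0.005 m and z of blank_round in the frame of seat_round between -0.003 and 0.003 m and angle between each of blank_round, blank_square's own z axis and vertical below 0.08 rad and horizontal distance between blank_square and seat_square below 0.005 m and z of blank_square in the frame of seat_square between -0.003 and 0.003 m and value of joint plate below 0.035 rad), for 0.2 s.
At the end, for the whole second after the job is handed in: Blanks flat in their own cavities (5 mm from centre, 3 mm from floor); plate under 0.035 rad; every nut present at rest in the channel, within 120 mm of its middle along and 4 mm across, 35 +-3 mm below the channel top, turned across within 0.16 rad (all of step 2 and x of nut0 in the frame of channel between -0.004 and 0.004 m and y of nut0 in the frame of channel between -0.12 and 0.12 m and z of nut0 in the frame of channel between -0.038 and -0.032 m and angle between the x axis of each of nut0, nut1, nut2, nut3 and the x axis of bed, either way round below 0.16 rad and angle between each of nut0, nut1, nut2, nut3's own z axis and vertical below 0.1 rad and linear speed of each of nut0, nut1, nut2, nut3 below 0.02 m/s and x of nut1 in the frame of channel between -0.004 and 0.004 m and y of nut1 in the frame of channel between -0.12 and 0.12 m and z of nut1 in the frame of channel between -0.038 and -0.032 m and x of nut2 in the frame of channel between -0.004 and 0.004 m and y of nut2 in the frame of channel between -0.12 and 0.12 m and z of nut2 in the frame of channel between -0.038 and -0.032 m and x of nut3 in the frame of channel between -0.004 and 0.004 m and y of nut3 in the frame of channel between -0.12 and 0.12 m and z of nut3 in the frame of channel between -0.038 and -0.032 m); the robot touches nothing.
It fails at once if the spool is moved more than 3 cm (distance of spool from where it was at the start of the episode above 0.03 m).
It fails at once if the paint jar is moved more than 3 cm (distance of paint_jar from where it was at the start of the episode above 0.03 m).
Of nut0, nut1, nut2, nut3 only 3 to 4 are there at a start; the rules pass over those that are not, and their reading is None.
At some moment in a run one of blank_round, blank_square may be knocked a few centimetres aside while the robot is not near it.
It also fails if it takes over 210 s, if anything falls off the work surface, if the arm or the gripper's body presses on something with over 40 N, if the wrist force passes 120 N, or if a joint passes its speed limit or range.

## Working session

There is one attempt and no reset: what is moved stays moved. The work goes in short steps, Python scripts to look and compute and a tool call to move; the robot and the scene stay as the last step left them, time stands still between calls to the robot, and variables do not carry over. Pictures are saved under pics/ and viewed, at most 14 in all, crops included, and the job is handed in when it is done.

Besides the shell and the picture viewer there is one more tool, called after "Emit:" in YAML: its name, and indented under it one key for each argument. play_rows: Moves the arm, as the interface text tells. Its arguments: {"type":"object","properties":{"translation":{"type":"array"},"rotation":{"type":"array"},"gripper":{"type":"array"},"force":{"type":"number"}},"required":["translation","rotation","gripper"]}

```bash
mkdir -p pics; cat > h.py <<'E'
import numpy as np, cv2
from rig import ctrl, vision
from scipy.spatial.transform import Rotation as R
def tool():
    s=ctrl.sense(); q=s['ee_rot']; return np.array(s['eef_pos']),R.from_quat([q[1],q[2],q[3],q[0]]).as_matrix()
def cam(name):
    p,M=tool(); c=vision.capture(name)
    f=200/np.tan(np.radians(c['vfov'])/2)
    c['K']=np.array([[f,0,c['cx']],[0,f,c['cy']],[0,0,1]]); c['D']=np.array([c['k1'],0,0,0.])
    if 'mount' in c:
        m=np.array(c['mount']); c['Rcw']=M@m[:3,:3]; c['o']=p+M@m[:3,3]
    else:
        Rw=cv2.Rodrigues(np.array(c['rvec'],float))[0]; c['Rcw']=Rw.T; c['o']=-Rw.T@np.array(c['tvec'],float).ravel()
    c['bgr']=cv2.cvtColor(np.ascontiguousarray(c['pixels']),cv2.COLOR_RGB2BGR)
    return c
def pt(c,uv,z):
    u=cv2.undistortPoints(np.array(uv,float).reshape(-1,1,2),c['K'],c['D']).reshape(-1,2)
    d=np.c_[u,np.ones(len(u))]@c['Rcw'].T
    return c['o']+d*((z-c['o'][2])/d[:,2])[:,None]
def proj(c,P):
    P=np.array(P,float).reshape(-1,3); Rw=c['Rcw'].T
    return cv2.projectPoints(P,cv2.Rodrigues(Rw)[0],-Rw@c['o'],c['K'],c['D'])[0].reshape(-1,2)
def save(c,n): cv2.imwrite('pics/'+n+'.png',c['bgr'])
E
python3 - <<'E'
from h import *
for n in('top','scene'):
    c=cam(n); save(c,n+'0'); print(n,c['o'],c['vfov'],c['k1'],c['Rcw'][:,2])
s=ctrl.sense(); print(s)
c=cam('wrist');print(c['mount'])
E
```

```text
top [ 428.75511263  -14.90973684 1025.23635691] 53.855018317275416 0.0014144867023284805 [ 0.12508632  0.01524371 -0.99202875]
scene [1000.80273453  510.97192573  659.09624599] 54.46417296436381 -0.09227368692490077 [-0.52015552 -0.54747855 -0.65551924]
{'time_s': 0.1, 'joints': array([-1.45440040e+00,  3.13413593e-01,  1.49830851e+00, -4.26485106e-06,
        1.33100361e+00, -2.23367585e-01]), 'dq': array([ 0.00138597, -0.00245494, -0.00065826,  0.00125287, -0.00198833,
       -0.00010512]), 'tau': array([ 2.42498740e-03, -4.12902582e+01, -2.60136992e+01, -1.81713194e-04,
        3.08593822e-03,  1.62759738e-05]), 'eef_pos': array([ 174.94215337, -494.77192734,  230.80210096]), 'ee_rot': array([-5.65833776e-04,  9.85604521e-01,  1.69066283e-01,  2.82188907e-05]), 'force': array([-0.78020801, -0.48942966, -0.00970903]), 'wrist_torque': array([-0.02145261,  0.033544  ,  0.01822802]), 'grip_force': 0.0, 'grip_width': 1.0027530732374277}
[[ 8.61919415e-04 -9.62510158e-01 -2.71244268e-01  6.93050583e+01]
 [ 9.99999542e-01  9.42710026e-04 -1.67557295e-04 -7.55935330e-01]
 [ 4.16980289e-04 -2.71244000e-01  9.62510529e-01 -1.42440076e+02]
 [ 0.00000000e+00  0.00000000e+00  0.00000000e+00  1.00000000e+00]]
```

View pics/top0.png

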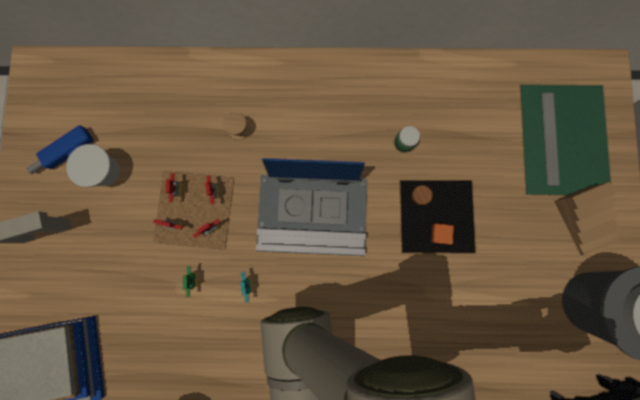

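View pics/scene0.png

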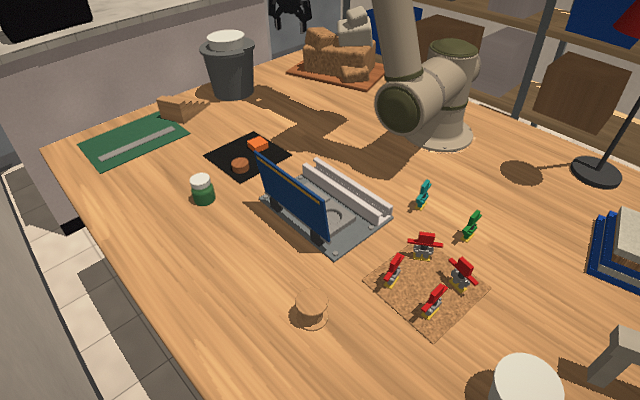

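The top view shows four red nuts on the cork mat near (172,187), (211,189), (169,224) and (207,229). The disc is at (422,195) and the square block at (443,234). The round die is at (295,206), the square die at (330,207), and the plate stands open at the far side. The scene view agrees with this. Next I'll take coarse measurements.

```bash
python3 - <<'E'
from h import *
c=cam('top'); hsv=cv2.cvtColor(c['bgr'],cv2.COLOR_BGR2HSV)
def blobs(lo,hi,amin,z,roi):
    m=cv2.inRange(hsv,lo,hi); k=np.zeros_like(m); x0,y0,x1,y1=roi; k[y0:y1,x0:x1]=m[y0:y1,x0:x1]
    n,l,st,ce=cv2.connectedComponentsWithStats(k)
    for i in range(1,n):
        if st[i,4]>=amin:
            P=np.argwhere(l==i)[:,::-1].astype(np.float32); r=cv2.minAreaRect(P)
            b=pt(c,cv2.boxPoints(r),z)
            print(ce[i].round(1),st[i,4],'W',pt(c,[ce[i]],z)[0].round(1), 'sides',np.linalg.norm(b[1]-b[0]).round(1),np.linalg.norm(b[2]-b[1]).round(1))
print('red');blobs((0,150,60),(6,255,255),15,50,(150,165,245,255)); blobs((172,150,60),(180,255,255),15,50,(150,165,245,255))
print('brown/orange');blobs((5,100,60),(20,255,255),30,25,(402,182,474,252))
print('blue');blobs((100,120,40),(125,255,255),60,100,(250,150,380,185))
# bed points by hand: channel top corners
print(pt(c,[[258,230],[366,235]],42).round(1), pt(c,[[295,206],[330,207]],26).round(1))
w=cam('wrist');print(w['vfov'],w['k1'],w['cx'],w['cy'])
print('spool,jar',pt(c,[[236,125]],56),pt(c,[[408,135]],70))
E
```

```text
red
[169.6 186.8] 129 W [572.1 361.   50. ] sides 71.6 17.7
[209.1 189.3] 128 W [566.9 260.8  50. ] sides 16.0 72.6
[205.3 227.5] 133 W [471.1 265.9  50. ] sides 72.2 15.6
[162.1 222.7] 68 W [481.5 374.2  50. ] sides 10.6 41.9
[176.9 226.2] 32 W [473.3 336.8  50. ] sides 8.3 23.2
brown/orange
[472.7 198.2] 60 W [ 555.1 -406.3   25. ] sides 2.5 99.9
[421.9 194.6] 315 W [ 562.7 -277.9   25. ] sides 49.8 48.1
[442.6 233.6] 433 W [ 464.1 -327.7   25. ] sides 52.8 52.7
blue
[313.6 169. ] 1564 W [611.5  -1.6 100. ] sides 41.1 235.5
[[ 466.7  135.9   42. ]
 [ 457.8 -133.    42. ]] [[529.6  45.6  26. ]
 [528.1 -43.7  26. ]]
70.70327394790971 0.001950721837122825 321.64088735363293 194.9539004205448
spool,jar [[732.02887531 198.03321577  56.        ]] [[ 705.80553826 -234.78845192   70.        ]]
```

Emit:
play_rows:
  translation:
    - [0.371,-0.076,0.03]
    - [0.371,-0.076,0.03]
    - [0.371,-0.076,0.03]
    - [0.371,-0.076,0.03]
    - [0.371,-0.076,0.03]
    - [0.371,-0.076,0.03]
    - [0.371,-0.076,0.03]
    - [0.371,-0.076,0.03]
    - [0.371,-0.076,0.03]
    - [0.371,-0.076,0.03]
  rotation:
    - [0,0,0.373]
    - [0,0,0.373]
    - [0,0,0.373]
    - [0,0,0.373]
    - [0,0,0.373]
    - [0,0,0.373]
    - [0,0,0.373]
    - [0,0,0.373]
    - [0,0,0.373]
    - [0,0,0.373]
  gripper: [-1,-1,-1,-1,-1,-1,-1,-1,-1,-1]

```text
time_s: 1.5
eef_pos: [498.5, -300.7, 201.6]
ee_rot: [0.0, 1.0, -0.018, 0.0]
force: [-0.1, -0.7, 0.0]
grip_width: 0.995
grip_force: 0.0
```

```bash
cat >> h.py <<'E'
def mask(c,ranges):
    hsv=cv2.cvtColor(c['bgr'],cv2.COLOR_BGR2HSV); m=0
    for lo,hi in ranges: m=m|cv2.inRange(hsv,lo,hi)
    return m
def comps(m,amin):
    cs,_=cv2.findContours(m,cv2.RETR_EXTERNAL,cv2.CHAIN_APPROX_NONE)
    return [k for k in cs if cv2.contourArea(k)>=amin]
def ang(v): return np.arctan2(v[1],v[0])
E
python3 - <<'E'
from h import *
print(tool()); c=cam('wrist'); save(c,'w1')
for k in comps(mask(c,[((5,100,50),(20,255,255))]),500):
    P=pt(c,k.reshape(-1,2),25)[:,:2].astype(np.float32); r=cv2.minAreaRect(P); print(cv2.contourArea(k),k.reshape(-1,2).mean(0),r,cv2.minEnclosingCircle(P))
E
```

```text
(array([ 498.50182032, -300.68405205,  201.5603548 ]), array([[ 9.99386484e-01, -3.50235587e-02,  7.75316519e-05],
       [-3.50235379e-02, -9.99386455e-01, -2.55045190e-04],
       [ 8.64166730e-05,  2.52173283e-04, -9.99999964e-01]]))
2032.0 [150.51764706 379.39411765] ((218.95326232910156, -37.04156494140625), (94.3414306640625, 90.45252227783203), 87.9673843383789) ((219.16949462890625, -31.177738189697266), 61.24231719970703)
662.5 [490.25112108 374.56950673] ((190.14773559570312, -527.9917602539062), (121.96845245361328, 72.11195373535156), 30.559358596801758) ((201.87937927246094, -547.946044921875), 62.069061279296875)
4019.5 [178.23925028  30.68357222] ((655.1400146484375, -160.54791259765625), (360.01739501953125, 17.68757438659668), 89.56454467773438) ((656.455322265625, -160.55789184570312), 180.01499938964844)
102208.0 [316.80542391 156.08293839] ((464.78265380859375, -238.21652221679688), (425.3807067871094, 883.7041015625), 6.421529769897461) ((365.907958984375, -242.4852294921875), 449.65960693359375)
2436.0 [263.97857143   8.15      ] ((672.9017333984375, -244.22708129882812), (13.589971542358398, 522.4525756835938), 0.3909749686717987) ((667.549072265625, -244.26358032226562), 261.22711181640625)
```

View pics/w1.png

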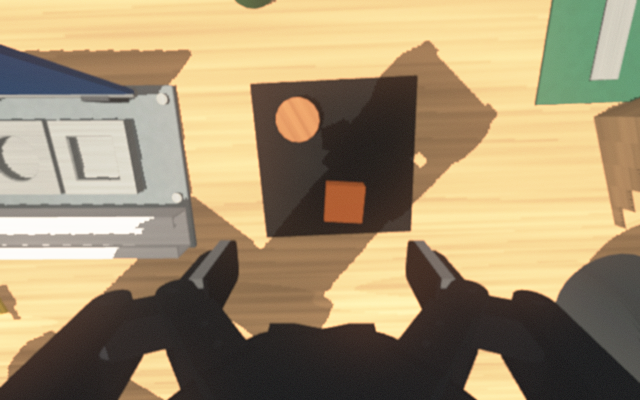

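The disc is at about (298,120) and the square at (345,202). Wood matched the same mask, so I'll restrict it to the mat's area and look at fixture edges too.

```bash
python3 - <<'E'
from h import *
c=cam('wrist')
for (x0,y0,x1,y1) in [(272,92,326,148),(318,174,372,230)]:
    m=mask(c,[((3,120,90),(20,255,255))]); k=np.zeros_like(m); k[y0:y1,x0:x1]=m[y0:y1,x0:x1]
    V=c['bgr'].max(2)[k>0]; print(np.percentile(V,[2,10,25,50,75,95]))
    for t in (0,0.85):
        kk=k*(c['bgr'].max(2)>t*np.median(V)).astype(np.uint8)
        q=max(comps(kk,50),key=cv2.contourArea); P=pt(c,q.reshape(-1,2),25)[:,:2].astype(np.float32)
        print(cv2.contourArea(q),cv2.minAreaRect(P),cv2.minEnclosingCircle(P), cv2.fitEllipse(P))
cv2.imwrite('pics/crop1.png',cv2.resize(c['bgr'][80:240,255:415],None,fx=3,fy=3,interpolation=cv2.INTER_NEAREST))
E
```

```text
[121.18 187.   229.   234.   238.   241.  ]
1594.0 ((564.3082885742188, -274.8509826660156), (48.233154296875, 48.539886474609375), 88.05763244628906) ((564.1470947265625, -275.0949401855469), 24.86359977722168) ((564.1030883789062, -275.2393493652344), (48.19655227661133, 48.6380615234375), 64.90520477294922)
1402.5 ((563.914306640625, -275.4929504394531), (44.9216194152832, 45.555118560791016), 85.5849609375) ((564.0771484375, -275.1883850097656), 23.302034378051758) ((564.093994140625, -275.1827697753906), (45.308528900146484, 45.51497268676758), 125.77899932861328)
[103. 140. 173. 177. 178. 179.]
1587.0 ((467.7587890625, -325.2696838378906), (47.75477600097656, 51.51974868774414), 84.93789672851562) ((467.6495666503906, -324.91015625), 33.61035919189453) ((467.6611022949219, -325.10003662109375), (54.10720443725586, 58.92649459838867), 92.25823211669922)
1365.0 ((467.3051452636719, -325.2298583984375), (44.973148345947266, 47.283546447753906), 85.01820373535156) ((466.79962158203125, -325.6887512207031), 31.438926696777344) ((466.9786071777344, -325.1954650878906), (51.33226776123047, 53.950782775878906), 94.61318969726562)
```

View pics/crop1.png

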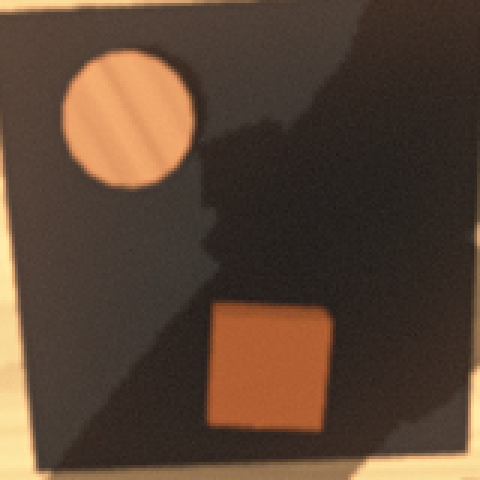

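The disc is at (298,120) in the picture, world (564.1,-275.2). The square is at (345,202), world (467.2,-325.2), turned about -5°. Now the fixture.

Emit:
play_rows:
  translation:
    - [-0.02,-0.3,0]
    - [-0.02,-0.3,0]
    - [-0.02,-0.3,0]
    - [-0.02,-0.3,0]
    - [-0.02,-0.3,0]
    - [-0.02,-0.3,0]
    - [-0.02,-0.3,0]
    - [-0.02,-0.3,0]
  rotation:
    - [0,0,0]
    - [0,0,0]
    - [0,0,0]
    - [0,0,0]
    - [0,0,0]
    - [0,0,0]
    - [0,0,0]
    - [0,0,0]
  gripper: [-1,-1,-1,-1,-1,-1,-1,-1]

```text
time_s: 2.6
eef_pos: [489.5, -0.4, 201.3]
ee_rot: [0.0, 1.0, -0.018, -0.0]
force: [0.5, -0.7, -0.1]
grip_width: 1.002
grip_force: 0.0
```

```bash
python3 - <<'E'
from h import *
print(tool()[0]); c=cam('wrist'); save(c,'w2'); 
cv2.imwrite('pics/w2c.png',cv2.resize(c['bgr'][60:270,100:500],None,fx=2,fy=2,interpolation=cv2.INTER_CUBIC))
E
```

```text
[ 4.89478996e+02 -4.33161077e-01  2.01252046e+02]
```

View pics/w2c.png

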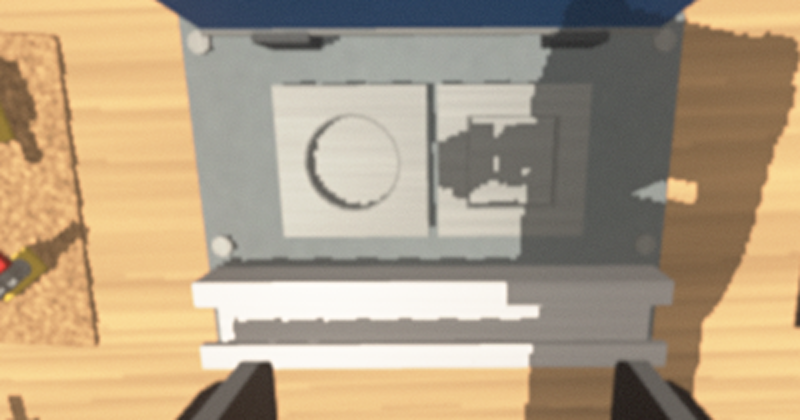

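```bash
python3 - <<'E'
from h import *
c=cam('wrist')
def W(L,z): return pt(c,np.array(L,float)/2+[100,60],z)[:,:2].round(1)
print('die corners',W([[272,85],[428,83],[430,236],[284,237],[435,83],[591,84],[585,237],[436,236]],22).tolist())
print('round LRTB',W([[306,162],[400,162],[353,114],[354,210]],22).tolist())
print('square',W([[468,115],[556,115],[556,206],[468,206]],22).tolist())
print('chan top outer L: far edge, near edge',W([[193,281],[671,280],[201,367],[665,365]],42).tolist())
print('slot edges far/near',W([[194,306],[672,303],[201,346],[665,342]],42).tolist())
g=cv2.cvtColor(c['bgr'],cv2.COLOR_BGR2GRAY)
# edge profiles
for col in (200,215,265): 
    print(col,[ (r,int(g[r,col])) for r in range(190,248)][::1])
E
```

```text
die corners [[575.1, 90.7], [573.3, 6.1], [488.6, 8.4], [490.9, 93.5], [573.2, 2.3], [569.7, -82.2], [484.9, -81.9], [488.5, 4.9]]
round LRTB [[533.5, 76.4], [531.7, 23.5], [558.5, 47.9], [505.4, 51.5]]
square [[555.8, -15.2], [554.2, -63.6], [503.7, -64.6], [505.4, -14.1]]
chan top outer L: far edge, near edge [[471.8, 141.2], [463.3, -125.7], [419.4, 144.7], [411.5, -126.1]]
slot edges far/near [[457.0, 142.9], [449.6, -127.3], [432.6, 142.7], [426.0, -125.1]]
200 [(190, 205), (191, 204), (192, 205), (193, 205), (194, 207), (195, 208), (196, 210), (197, 203), (198, 183), (199, 150), (200, 153), (201, 206), (202, 242), (203, 249), (204, 248), (205, 248), (206, 248), (207, 248), (208, 248), (209, 248), (210, 248), (211, 248), (212, 247), (213, 236), (214, 218), (215, 210), (216, 216), (217, 219), (218, 220), (219, 220), (220, 218), (221, 216), (222, 215), (223, 210), (224, 208), (225, 208), (226, 211), (227, 216), (228, 217), (229, 218), (230, 209), (231, 201), (232, 205), (233, 226), (234, 235), (235, 236), (236, 233), (237, 228), (238, 227), (239, 225), (240, 224), (241, 220), (242
[... 765 characters left out ...]
]
265 [(190, 96), (191, 94), (192, 100), (193, 115), (194, 127), (195, 130), (196, 132), (197, 127), (198, 127), (199, 126), (200, 166), (201, 235), (202, 251), (203, 252), (204, 251), (205, 251), (206, 250), (207, 250), (208, 250), (209, 250), (210, 250), (211, 250), (212, 250), (213, 250), (214, 249), (215, 250), (216, 250), (217, 251), (218, 250), (219, 231), (220, 179), (221, 146), (222, 143), (223, 147), (224, 144), (225, 146), (226, 149), (227, 153), (228, 149), (229, 149), (230, 141), (231, 146), (232, 197), (233, 241), (234, 250), (235, 250), (236, 249), (237, 249), (238, 249), (239, 250), (240, 249), (241, 249), (242, 249), (243, 241), (244, 223), (245, 204), (246, 201), (247, 200)]
```

The fixture, measured in the same camera:
- Yaw is about -0.0315.
- Round seat is at (532.1,50.0) and square seat at (529.4,-39.6).
- Channel middle is at (441.4,8.2).

Picking up the disc.

Emit:
play_rows:
  translation:
    - [0.084,0.272,0.0]
    - [0.084,0.272,0.0]
    - [0.084,0.272,0.0]
    - [0.084,0.272,0.0]
    - [0.084,0.272,0.0]
    - [0.084,0.272,0.05]
    - [0.084,0.272,0.1]
    - [0.084,0.272,0.13]
    - [0.084,0.272,0.13]
  rotation:
    - [0,0,0]
    - [0,0,0]
    - [0,0,0]
    - [0,0,0]
    - [0,0,0]
    - [0,0,0]
    - [0,0,0]
    - [0,0,0]
    - [0,0,0]
  gripper: [-1,-1,-1,-1,-1,-1,-1,-1,-1]

```text
time_s: 3.82
eef_pos: [563.1, -273.8, 69.2]
ee_rot: [-0.001, 1.0, -0.017, -0.002]
force: [1.1, 0.7, 0.1]
grip_width: 1.003
grip_force: 0.0
```

```bash
python3 - <<'E'
from h import *
p,M=tool();print(p,np.arctan2(M[1,0],M[0,0])); c=cam('wrist'); save(c,'w3')
u=proj(c,[[564.1,-275.2,25]])[0];print(u)
m=mask(c,[((3,100,100),(22,255,255))])
x,y=u.astype(int);k=np.zeros_like(m);k[max(y-70,0):y+70,x-60:x+60]=m[max(y-70,0):y+70,x-60:x+60]
q=max(comps(k,50),key=cv2.contourArea);P=pt(c,q.reshape(-1,2),25)[:,:2].astype(np.float32);print(cv2.boundingRect(q),cv2.minEnclosingCircle(P))
E
```

```text
[ 563.07252305 -273.81193501   69.17334552] -0.03417260457906945
[324.99205038 215.6981605 ]
(291, 178, 68, 68) ((566.2230224609375, -275.30584716796875), 25.409313201904297)
```

View pics/w3.png

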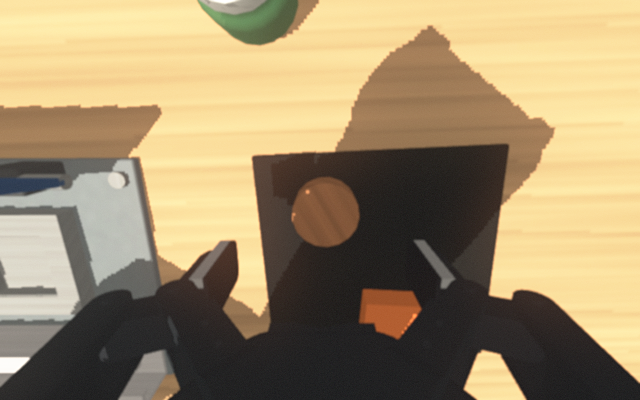

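The disc's close-up reading differs from the far one by 2 mm in x. I'll turn the tool half round, which keeps the camera off the plate, and measure the pick and the seats from the same close geometry.

Emit:
play_rows:
  translation:
    - [0,0,0]
    - [0,0,0]
    - [0,0,0]
    - [0,0,0]
    - [0,0,0]
    - [0,0,0]
    - [0,0,0]
    - [0,0,0]
    - [0,0,0]
  rotation:
    - [0,0,-1.57]
    - [0,0,-1.57]
    - [0,0,-1.57]
    - [0,0,-1.57]
    - [0,0,-1.57]
    - [0,0,-1.57]
    - [0,0,-1.57]
    - [0,0,-1.57]
    - [0,0,-1.57]
  gripper: [-1,-1,-1,-1,-1,-1,-1,-1,-1]

```text
time_s: 5.0
eef_pos: [565.1, -274.7, 73.7]
ee_rot: [0.002, 0.718, 0.696, 0.0]
force: [-0.1, -0.4, -0.2]
grip_width: 1.001
grip_force: 0.0
```

Emit:
play_rows:
  translation:
    - [0,0,0]
    - [0,0,0]
    - [0,0,0]
    - [0,0,0]
    - [0,0,0]
    - [0,0,0]
    - [0,0,0]
    - [0,0,0]
    - [0,0,0]
    - [0,0,0]
  rotation:
    - [0,0,-1.574]
    - [0,0,-1.574]
    - [0,0,-1.574]
    - [0,0,-1.574]
    - [0,0,-1.574]
    - [0,0,-1.574]
    - [0,0,-1.574]
    - [0,0,-1.574]
    - [0,0,-1.574]
    - [0,0,-1.574]
  gripper: [-1,-1,-1,-1,-1,-1,-1,-1,-1,-1]

```text
time_s: 6.25
eef_pos: [565.0, -274.6, 73.3]
ee_rot: [0.001, 0.016, 1.0, -0.001]
force: [-0.4, 0.2, -0.2]
grip_width: 1.0
grip_force: 0.0
```

```bash
cat >> h.py <<'E'
def yaw(M): return np.arctan2(M[1,0],M[0,0])
def go(tgt,y=None):
    """tool-axis shift (m) and z turn to reach world target (mm) / yaw"""
    p,M=tool(); d=M.T@(np.array(tgt)-p)/1000
    r=0 if y is None else -((y-yaw(M)+np.pi)%(2*np.pi)-np.pi)
    print('shift',d.round(4),'turn',round(r,4))
def region(c,W,rng,h=70):
    x,y=proj(c,[W])[0].astype(int); m=mask(c,rng); k=np.zeros_like(m); s=np.s_[max(y-h,0):max(y+h,0),max(x-h,0):max(x+h,0)]; k[s]=m[s]
    q=max(comps(k,50),key=cv2.contourArea); return q,pt(c,q.reshape(-1,2),W[2])[:,:2].astype(np.float32)
WOOD=[((3,100,80),(22,255,255))]
E
python3 - <<'E'
from h import *
p,M=tool();print(p,yaw(M),ctrl.sense()['joints'].round(2)); c=cam('wrist'); save(c,'w4')
q,P=region(c,[564.1,-275.2,25],WOOD); print(cv2.boundingRect(q),cv2.minEnclosingCircle(P))
x,y=cv2.minEnclosingCircle(P)[0]
go([x,y,11])
E
```

```text
[ 564.9631566  -274.55316866   73.26909566] 3.1097626874452704 [-0.64  0.69  1.35  0.    1.11 -2.18]
(287, 175, 67, 69) ((561.7540283203125, -274.51641845703125), 25.99243927001953)
shift [ 0.0032 -0.0001  0.0619] turn 0
```

View pics/w4.png

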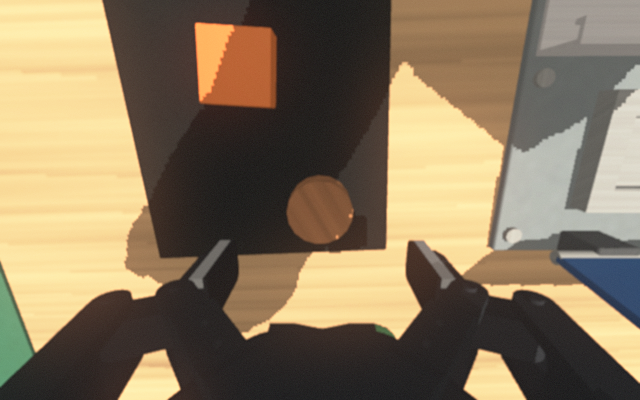

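Averaging the two opposite views puts the disc at (564.0,-274.9). The camera therefore reads about 2.2 mm too far along tool +x close up. Grasping now.

Emit:
play_rows:
  translation:
    - [0.001,-0.0003,0.03]
    - [0.001,-0.0003,0.055]
    - [0.001,-0.0003,0.062]
    - [0.001,-0.0003,0.062]
    - [0.001,-0.0003,0.062]
    - [0.001,-0.0003,0.062]
    - [0.001,-0.0003,0.062]
    - [0.001,-0.0003,0.062]
  rotation:
    - [0,0,0]
    - [0,0,0]
    - [0,0,0]
    - [0,0,0]
    - [0,0,0]
    - [0,0,0]
    - [0,0,0]
    - [0,0,0]
  gripper: [-1,-1,-1,-0.2,0.3,1,1,1]
  force: 25

```text
time_s: 7.3
eef_pos: [563.9, -274.5, 10.8]
ee_rot: [0.001, 0.015, 1.0, -0.001]
force: [-1.0, 1.4, 6.4]
grip_width: 0.553
grip_force: 25.6
```

```bash
python3 - <<'E'
from h import *
s=ctrl.sense();p,M=tool();print(p,yaw(M),s['grip_width'],s['grip_force'],s['force'])
E
```

```text
[ 563.93003704 -274.53635451   10.82987852] 3.1107145901131967 0.5534141911943912 25.59102326631546 [-1.00013747  1.43523532  6.38535551]
```

Emit:
play_rows:
  translation:
    - [0,0,-0.05]
    - [0.0,0.0,-0.09]
    - [0.042,0.323,-0.09]
    - [0.042,0.323,-0.09]
    - [0.042,0.323,-0.09]
    - [0.042,0.323,-0.09]
    - [0.042,0.323,-0.09]
    - [0.042,0.323,-0.09]
    - [0.042,0.323,-0.08]
    - [0.042,0.323,-0.065]
  rotation:
    - [0,0,0]
    - [0,0,0]
    - [0,0,0]
    - [0,0,0]
    - [0,0,0]
    - [0,0,0]
    - [0,0,0]
    - [0,0,0]
    - [0,0,0]
    - [0,0,0]
  gripper: [1,1,1,1,1,1,1,1,1,1]

```text
time_s: 8.55
eef_pos: [531.7, 48.7, 73.5]
ee_rot: [0.0, 0.016, 1.0, -0.0]
force: [0.1, -0.0, 0.2]
grip_width: 0.546
grip_force: 26.2
```

Emit:
play_rows:
  translation:
    - [0,0,0]
    - [0,0,0]
  rotation:
    - [0,0,0]
    - [0,0,0]
  gripper: [1,1]

```text
time_s: 8.8
eef_pos: [531.4, 49.3, 74.2]
ee_rot: [-0.0, 0.016, 1.0, 0.0]
force: [0.2, -0.5, -0.2]
grip_width: 0.547
grip_force: 26.2
```

```bash
python3 - <<'E'
from h import *
s=ctrl.sense();p,M=tool();print(p,yaw(M),s['grip_width']);c=cam('wrist');save(c,'w5')
cv2.imwrite('pics/w5c.png',cv2.resize(c['bgr'][40:340,170:570],None,fx=2,fy=2,interpolation=cv2.INTER_CUBIC))
E
```

```text
[531.43215253  49.26748407  74.16963188] 3.1095689519515495 0.5466582335974164
```

View pics/w5c.png

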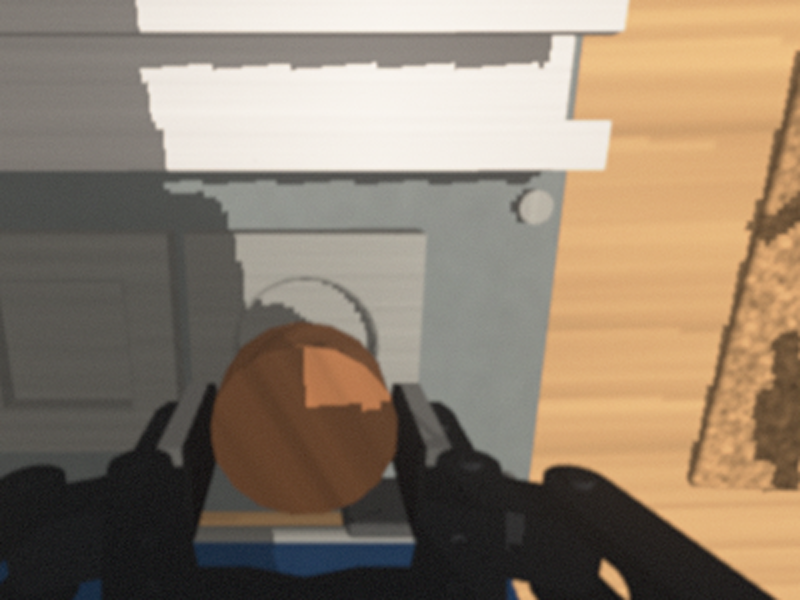

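The cavity's visible rim in the crop runs left (240,340), near (308,277), right (377,345). The die's near-right corner is at (426,231).

```bash
python3 - <<'E'
from h import *
c=cam('wrist')
def W(L,z): return pt(c,np.array(L,float)/2+[170,40],z)[:,:2].round(1).tolist()
print('LR',W([[240,340],[377,345]],22),'near',W([[308,277]],22),'corner',W([[426,231],[185,231]],22))
print('square cav',W([[10,282],[124,279],[132,404]],22))
print('slot far lip edges',W([[607,170],[611,121],[140,67]],42))
# disc top (z = tcp-10.8+25)
z=tool()[0][2]+14.2
print('disc LRT',W([[212,420],[397,420],[304,514]],z),z)
E
```

```text
LR [[528.6, 27.4], [532.0, 77.4]] near [[505.8, 52.9]] corner [[490.8, 94.1], [488.3, 10.9]]
square cav [[504.4, -52.6], [504.5, -12.2], [552.7, -14.8]]
slot far lip edges [[471.2, 143.8], [457.2, 143.3], [438.3, 6.4]]
disc LRT [[526.8, 27.7], [528.2, 73.9], [554.7, 49.9]] 88.74711496839244
```

Emit:
play_rows:
  translation:
    - [-0.0008,0.0012,0.03]
    - [-0.0008,0.0012,0.042]
    - [-0.0008,0.0012,0.046]
    - [-0.0008,0.0012,0.049]
    - [-0.0008,0.0012,0.052]
    - [-0.0008,0.0012,0.054]
  rotation:
    - [0,0,0]
    - [0,0,0]
    - [0,0,0]
    - [0,0,0]
    - [0,0,0]
    - [0,0,0]
  gripper: [1,1,1,1,1,1]

```text
time_s: 9.65
eef_pos: [532.3, 51.2, 20.5]
ee_rot: [0.0, 0.015, 1.0, -0.0]
force: [0.1, -1.4, 0.4]
grip_width: 0.548
grip_force: 26.2
```

Low force with the disc bottom at about 14 mm, so it is in the cavity. Releasing.

Emit:
play_rows:
  translation:
    - [0,0,0]
    - [0,0,0]
    - [0,0,0]
    - [0,0,-0.04]
    - [0,0,-0.09]
    - [-0.01,0,-0.12]
    - [-0.01,0,-0.12]
  rotation:
    - [0,0,0]
    - [0,0,0]
    - [0,0,0]
    - [0,0,0]
    - [0,0,0]
    - [0,0,0]
    - [0,0,0]
  gripper: [0.1,-0.5,-0.9,-1,-1,-1,-1]

```text
time_s: 10.52
eef_pos: [543.5, 50.8, 142.5]
ee_rot: [0.002, 0.015, 1.0, -0.0]
force: [-0.8, 0.4, -0.6]
grip_width: 1.003
grip_force: 0.0
```

```bash
python3 - <<'E'
from h import *
p,M=tool();print(p,yaw(M));c=cam('wrist');save(c,'w6')
for W in ([532.2,50.4,33],[467.2,-325.2,25]):
    print(proj(c,[W]))
    try:
        q,P=region(c,W,WOOD,60); print(cv2.boundingRect(q),cv2.minEnclosingCircle(P),cv2.minAreaRect(P))
    except Exception as e: print(e)
E
```

```text
[543.45403096  50.80587302 142.52745893] 3.110799205231176
[[319.71044376 179.95690371]]
(296, 152, 52, 53) ((531.2633666992188, 52.536460876464844), 24.574642181396484) ((531.5027465820312, 52.05882263183594), (47.173500061035156, 47.11787033081055), 43.62968063354492)
[[-106.96549081  118.64569395]]
max() iterable argument is empty
```

View pics/w6.png

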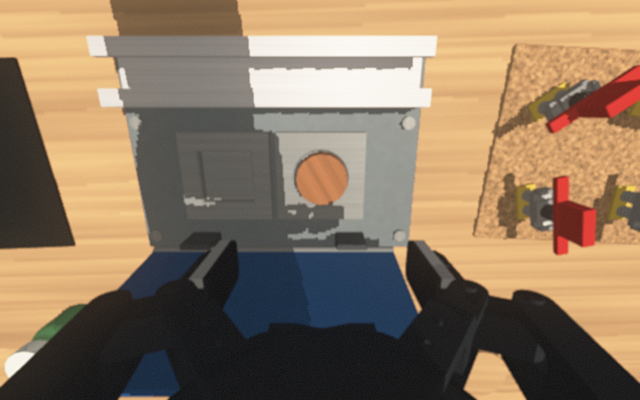

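The disc is seated in the round cavity at (321,179). The plate stands open behind it. Now the square.

Emit:
play_rows:
  translation:
    - [0.064,-0.378,0]
    - [0.064,-0.378,0]
    - [0.064,-0.378,0]
    - [0.064,-0.378,0]
    - [0.064,-0.378,0]
    - [0.064,-0.378,0]
    - [0.064,-0.378,0.035]
    - [0.064,-0.378,0.07]
    - [0.064,-0.378,0.07]
    - [0.064,-0.378,0.07]
  rotation:
    - [0,0,0.056]
    - [0,0,0.056]
    - [0,0,0.056]
    - [0,0,0.056]
    - [0,0,0.056]
    - [0,0,0.056]
    - [0,0,0.056]
    - [0,0,0.056]
    - [0,0,0.056]
    - [0,0,0.056]
  gripper: [-1,-1,-1,-1,-1,-1,-1,-1,-1,-1]

```text
time_s: 11.82
eef_pos: [466.8, -325.0, 71.1]
ee_rot: [0.0, 0.043, 0.999, -0.0]
force: [-0.1, -0.5, 0.2]
grip_width: 1.0
grip_force: 0.0
```

Emit:
play_rows:
  translation:
    - [0,0,0]
    - [0,0,0]
  rotation:
    - [0,0,0]
    - [0,0,0]
  gripper: [-1,-1]

```text
time_s: 12.08
eef_pos: [466.8, -325.1, 71.2]
ee_rot: [0.001, 0.043, 0.999, -0.001]
force: [-0.1, -0.0, -0.2]
grip_width: 1.001
grip_force: 0.0
```

```bash
python3 - <<'E'
from h import *
p,M=tool();print(p,yaw(M)-np.pi);c=cam('wrist');save(c,'w7')
W=[467.2,-325.2,25]
print(proj(c,[W]))
for v in (80,110,140):
    q,P=region(c,W,[((3,120,v),(22,255,255))],75); print(cv2.boundingRect(q),cv2.minAreaRect(P), pt(c,cv2.boxPoints(cv2.minAreaRect(q)),25).round(1).tolist())
go([467.2,-325.2,11],np.pi-.087)
E
```

```text
[ 466.84235737 -325.05291892   71.19196203] -0.08651110853891453
[[320.1161057  216.42615166]]
(286, 176, 68, 68) ((462.8523864746094, -325.1266784667969), (46.88186264038086, 49.98365783691406), 85.09268951416016) [[436.0, -345.8, 25.0], [439.9, -300.3, 25.0], [489.8, -303.0, 25.0], [485.6, -351.8, 25.0]]
(287, 176, 67, 68) ((462.8772277832031, -325.04058837890625), (46.22641372680664, 50.01284408569336), 85.00718688964844) [[436.0, -345.2, 25.0], [439.9, -300.3, 25.0], [489.8, -303.0, 25.0], [485.7, -351.1, 25.0]]
(287, 177, 66, 66) ((462.8026428222656, -325.1141662597656), (45.41502380371094, 48.48826217651367), 85.09285736083984) [[436.7, -345.2, 25.0], [440.5, -301.0, 25.0], [489.0, -303.7, 25.0], [484.9, -351.0, 25.0]]
shift [-0.0004 -0.0001  0.06  ] turn 0.0005
```

Emit:
play_rows:
  translation:
    - [0,-0.0005,0.03]
    - [0,-0.0005,0.055]
    - [0,-0.0005,0.06]
    - [0,-0.0005,0.06]
    - [0,-0.0005,0.06]
    - [0,-0.0005,0.06]
    - [0,-0.0005,0.06]
    - [0,-0.0005,0.06]
  rotation:
    - [0,0,0]
    - [0,0,0]
    - [0,0,0]
    - [0,0,0]
    - [0,0,0]
    - [0,0,0]
    - [0,0,0]
    - [0,0,0]
  gripper: [-1,-1,-1,-0.2,0.3,1,1,1]
  force: 25

```text
time_s: 13.12
eef_pos: [466.9, -325.9, 11.5]
ee_rot: [0.001, 0.043, 0.999, -0.001]
force: [-0.9, 1.1, 5.9]
grip_width: 0.528
grip_force: 26.3
```

```bash
python3 - <<'E'
from h import *
p,M=tool();print(p,yaw(M)-np.pi,ctrl.sense()['grip_width']); go([529.3,-39.0,76],np.pi-.0315)
E
```

```text
[ 466.94649053 -325.90546419   11.50075353] -0.0868176109521297 0.5284145043592864
shift [-0.0373  0.2911 -0.0648] turn -0.0553
```

Emit:
play_rows:
  translation:
    - [0,0,-0.05]
    - [0,0,-0.09]
    - [-0.037,0.291,-0.09]
    - [-0.037,0.291,-0.09]
    - [-0.037,0.291,-0.09]
    - [-0.037,0.291,-0.09]
    - [-0.037,0.291,-0.09]
    - [-0.037,0.291,-0.07]
    - [-0.037,0.291,-0.065]
    - [-0.037,0.291,-0.065]
  rotation:
    - [0,0,0]
    - [0,0,0]
    - [0,0,-0.055]
    - [0,0,-0.055]
    - [0,0,-0.055]
    - [0,0,-0.055]
    - [0,0,-0.055]
    - [0,0,-0.055]
    - [0,0,-0.055]
    - [0,0,-0.055]
  gripper: [1,1,1,1,1,1,1,1,1,1]

```text
time_s: 14.38
eef_pos: [528.5, -39.2, 75.5]
ee_rot: [-0.0, 0.016, 1.0, 0.0]
force: [0.0, 0.5, -0.1]
grip_width: 0.531
grip_force: 26.4
```

Emit:
play_rows:
  translation:
    - [0,0,0]
    - [0,0,0]
  rotation:
    - [0,0,0]
    - [0,0,0]
  gripper: [1,1]

```text
time_s: 14.62
eef_pos: [528.7, -39.1, 75.8]
ee_rot: [0.0, 0.016, 1.0, -0.0]
force: [1.0, 1.1, -0.1]
grip_width: 0.528
grip_force: 26.4
```

```bash
python3 - <<'E'
from h import *
s=ctrl.sense();p,M=tool();print(p,yaw(M)-np.pi,s['grip_width']);c=cam('wrist')
q,P=region(c,[532.2,50.4,33],WOOD,60); print('disc',cv2.boundingRect(q),cv2.minAreaRect(P))
go([529.3,-39.0,27],np.pi-.0315)
cv2.imwrite('pics/w8c.png',cv2.resize(c['bgr'][60:300,200:520],None,fx=2.4,fy=2.4,interpolation=cv2.INTER_CUBIC))
E
```

```text
[528.7434057  -39.13759045  75.78308672] -0.032417999626369376 0.5278991323280662
disc (410, 180, 75, 69) ((529.6732177734375, 49.0506591796875), (53.38263702392578, 46.87290573120117), 47.179134368896484)
shift [-0.0006  0.0001  0.0487] turn -0.0008
```

View pics/w8c.png

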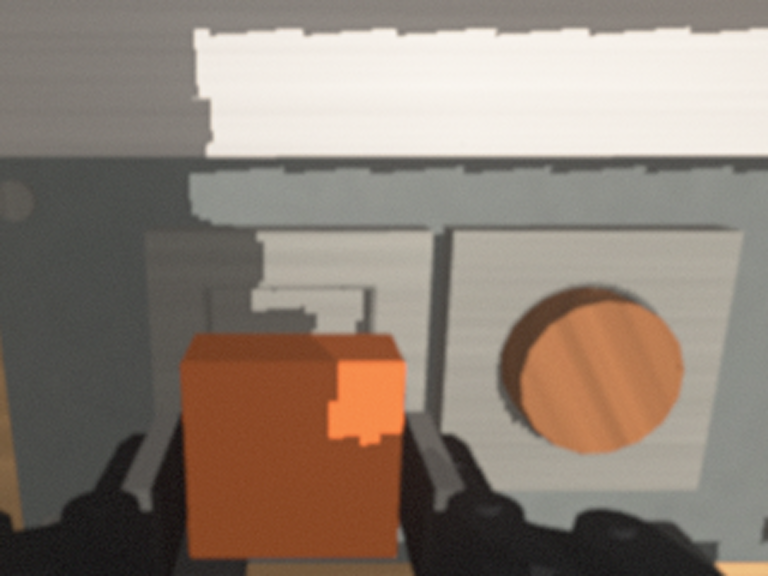

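The block is centred on the square cavity (cavity's near corners at crop (209,288) and (373,288), block's mid at about 294), and the disc is seated. Lowering.

Emit:
play_rows:
  translation:
    - [-0.0006,0.0,0.03]
    - [-0.0006,0,0.043]
    - [-0.0006,0,0.047]
    - [-0.0006,0,0.05]
    - [-0.0006,0,0.053]
    - [-0.0006,0,0.055]
  rotation:
    - [0,0,0]
    - [0,0,0]
    - [0,0,0]
    - [0,0,0]
    - [0,0,0]
    - [0,0,0]
  gripper: [1,1,1,1,1,1]

```text
time_s: 15.42
eef_pos: [531.9, -39.0, 22.9]
ee_rot: [0.004, 0.016, 1.0, -0.0]
force: [5.6, 3.2, 12.6]
grip_width: 0.53
grip_force: 29.5
```

Emit:
play_rows:
  translation:
    - [-0.001,0,-0.001]
    - [-0.001,0,-0.001]
  rotation:
    - [0,0,0]
    - [0,0,0]
  gripper: [1,1]

```text
time_s: 15.68
eef_pos: [531.9, -39.0, 23.0]
ee_rot: [0.002, 0.016, 1.0, -0.0]
force: [3.6, 2.1, 7.7]
grip_width: 0.527
grip_force: 28.9
```

Emit:
play_rows:
  translation:
    - [-0.0015,-0.0005,0]
    - [-0.002,-0.0005,0.002]
    - [-0.002,-0.0005,0.002]
  rotation:
    - [0,0,0]
    - [0,0,0]
    - [0,0,0]
  gripper: [1,1,1]

```text
time_s: 16.05
eef_pos: [532.8, -39.2, 21.8]
ee_rot: [0.001, 0.016, 1.0, -0.0]
force: [-6.2, 4.0, 22.5]
grip_width: 0.531
grip_force: 30.9
```

Emit:
play_rows:
  translation:
    - [0.001,0.0005,-0.002]
    - [0.001,0.0005,-0.002]
    - [0.001,0.0005,-0.002]
    - [0.001,0.0005,-0.002]
    - [0.001,0,-0.05]
    - [0.0,0,-0.06]
    - [0.0,0,-0.06]
    - [0,0,-0.06]
  rotation:
    - [0,0,0]
    - [0,0,0]
    - [0,0,0]
    - [0,0,0]
    - [0,0,0]
    - [0,0,0]
    - [0,0,0]
    - [0,0,0]
  gripper: [1,0.1,-0.5,-0.9,-1,-1,-1,-1]

```text
time_s: 17.05
eef_pos: [531.4, -39.2, 78.0]
ee_rot: [-0.001, 0.016, 1.0, 0.0]
force: [0.0, 0.3, 0.0]
grip_width: 1.003
grip_force: 0.0
```

```bash
python3 - <<'E'
from h import *
s=ctrl.sense();p,M=tool();print(p,yaw(M)-np.pi,s['grip_width']);c=cam('wrist')
for W in ([529.2,-39,33],[532.2,50.4,33]):
    q,P=region(c,W,WOOD,45); print(cv2.boundingRect(q),cv2.minAreaRect(P))
cv2.imwrite('pics/w9c.png',cv2.resize(c['bgr'][60:300,200:520],None,fx=2.4,fy=2.4,interpolation=cv2.INTER_CUBIC))
E
```

```text
[531.43904084 -39.18973555  78.04087089] -0.03182135048611601 1.003414864212691
(287, 175, 71, 69) ((526.6588134765625, -37.82501220703125), (48.23440170288086, 50.32461929321289), 88.18994903564453)
(409, 176, 74, 68) ((529.5887451171875, 49.24263000488281), (53.334007263183594, 46.700958251953125), 44.19233322143555)
```

View pics/w9c.png

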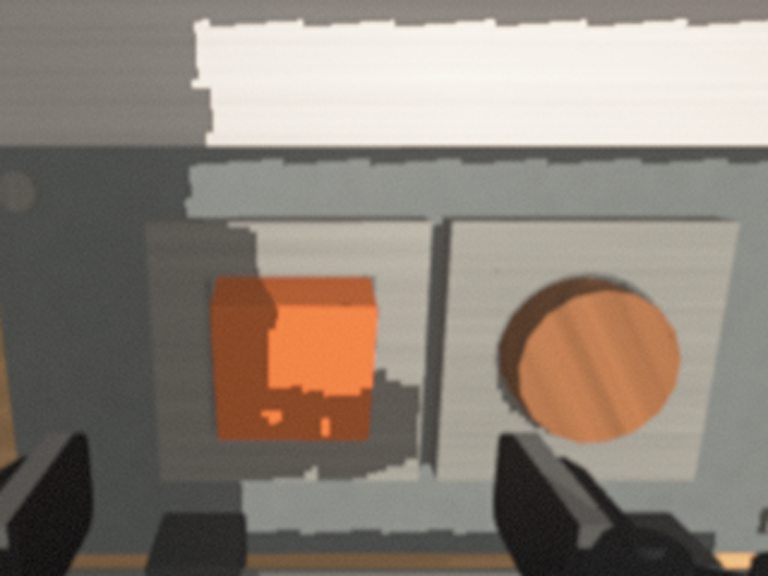

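```bash
python3 - <<'E'
from h import *
c=cam('wrist')
def W(L,z): return pt(c,np.array(L,float)/2.4+[200,60],z)[:,:2]
D=W([[147,222],[432,220],[420,478],[160,480]],22);print('die',D.round(1).tolist(),np.linalg.norm(D-np.roll(D,-1,0),axis=1).round(1),D.mean(0))
for z in(33,36,39):
    B=W([[212,306],[378,306],[370,440],[217,440]],z);print(z,B.round(1).tolist(),np.linalg.norm(B-np.roll(B,-1,0),axis=1).round(1),B.mean(0))
# side edges refined
g=c['bgr'].astype(int)[:,:,2]-c['bgr'][:,:,0]
for r in (190,200,210,220,230,238): 
    row=g[r,270:375]; a=np.where(row>45)[0]+270; 
    m=[pt(c,[[a[0]-.5,r],[a[-1]+.5,r]],z) for z in (33,)]; print(r,a[0],a[-1],np.linalg.norm(m[0][1]-m[0][0]).round(1))
for col in (295,305,320,335,345):
    q=g[150:260,col];a=np.where(q>45)[0]+150;print(col,a[0],a[-1])
E
```

```text
die [[486.4, -79.1], [488.4, 4.2], [572.1, 2.4], [570.2, -82.4]] [83.3 83.8 84.8 83.9] [529.26977949 -38.74582336]
33 [[509.5, -60.3], [511.0, -12.9], [552.8, -15.2], [551.3, -61.5]] [47.5 41.9 46.3 41.8] [531.17230084 -37.46480149]
36 [[508.8, -60.0], [510.2, -13.3], [551.4, -15.5], [549.9, -61.1]] [46.7 41.2 45.6 41.2] [530.07692694 -37.44614622]
39 [[508.0, -59.6], [509.5, -13.6], [549.9, -15.8], [548.5, -60.7]] [46.  40.5 44.8 40.5] [528.98155304 -37.42749094]
190 287 357 48.9
200 288 356 48.0
210 289 356 47.7
220 289 355 47.5
230 290 354 46.6
238 290 353 46.2
295 175 243
305 175 243
320 175 243
335 175 243
345 175 243
```

The square is tilted: its robot-side edge is about 6 mm high, while its far edge looks seated. I'll press that edge down with closed fingers.

Emit:
play_rows:
  translation:
    - [0.0175,0,0]
    - [0.0175,0,0]
    - [0.0175,0,0]
    - [0.0175,0,0]
    - [0.0175,0,0.03]
    - [0.0175,0,0.037]
    - [0.0175,0,0.041]
    - [0.0175,0,0.045]
    - [0.0175,0,0.046]
  rotation:
    - [0,0,0]
    - [0,0,0]
    - [0,0,0]
    - [0,0,0]
    - [0,0,0]
    - [0,0,0]
    - [0,0,0]
    - [0,0,0]
    - [0,0,0]
  gripper: [1,1,1,1,1,1,1,1,1]

```text
time_s: 18.27
eef_pos: [514.3, -38.7, 40.6]
ee_rot: [-0.001, 0.015, 1.0, -0.0]
force: [-39.0, 7.3, 93.6]
grip_width: -0.005
grip_force: 47.0
```

Emit:
play_rows:
  translation:
    - [0,0,-0.03]
    - [0,0,-0.05]
    - [-0.0175,0,-0.055]
    - [-0.0175,0,-0.055]
    - [-0.0175,0,-0.055]
  rotation:
    - [0,0,0]
    - [0,0,0]
    - [0,0,0]
    - [0,0,0]
    - [0,0,0]
  gripper: [1,1,0,-1,-1]

```text
time_s: 18.9
eef_pos: [531.5, -39.2, 87.9]
ee_rot: [-0.001, 0.016, 1.0, 0.0]
force: [0.2, -0.4, 0.3]
grip_width: 0.638
grip_force: 0.0
```

```bash
cat > sq.py <<'E'
from h import *
s=ctrl.sense();p,M=tool();print(p,yaw(M)-np.pi,s['grip_width']);c=cam('wrist')
g=c['bgr'].astype(int)[:,:,2]-c['bgr'][:,:,0]
u=proj(c,[[529,-39,33]])[0].astype(int);print(u)
for r in range(u[1]-24,u[1]+28,8):
    row=g[r,u[0]-50:u[0]+50]; a=np.where(row>45)[0]+u[0]-50
    if len(a): m=pt(c,[[a[0]-.5,r],[a[-1]+.5,r]],33); print(r,a[0],a[-1],m[:,:2].round(1).tolist(),np.linalg.norm(m[1]-m[0]).round(1))
for col in (u[0]-20,u[0],u[0]+20):
    q=g[u[1]-60:u[1]+60,col];a=np.where(q>45)[0]+u[1]-60
    v=c['bgr'][a[0]:a[-1],col,2].astype(int); d=np.diff(v)[:25];e=a[0]+np.argmax(np.abs(d)*(np.arange(len(d))>3))+1
    print('far edge/near edge/near bottom',[pt(c,[[col,k]],z)[0,:2].round(1).tolist() for k,z in((a[-1]+.5,33),(e,33),(a[0]-.5,22))],a[0],e,a[-1])
E
python3 sq.py
```

```text
[531.50837023 -39.19972849  87.91948727] -0.03165654981764199 0.6383685679874068
[320 208]
184 289 355 [[509.5, -61.4], [511.0, -13.1]] 48.2
192 289 355 [[515.5, -61.7], [517.0, -13.1]] 48.6
200 290 355 [[521.6, -61.4], [523.1, -13.1]] 48.3
208 290 354 [[527.7, -61.8], [529.2, -13.8]] 47.9
216 291 353 [[534.0, -61.4], [535.5, -14.6]] 46.8
224 291 352 [[540.4, -61.8], [541.8, -15.3]] 46.5
232 292 351 [[546.8, -61.4], [548.3, -16.1]] 45.4
far edge/near edge/near bottom [[551.6, -55.2], [509.8, -53.1], [503.5, -53.6]] 173 184 237
far edge/near edge/near bottom [[552.0, -40.0], [510.2, -38.7], [503.3, -38.5]] 172 184 237
far edge/near edge/near bottom [[552.5, -24.8], [510.7, -24.3], [503.7, -23.5]] 172 184 237
```

The block's robot-side bottom edge is resting on the rim, because the block sits about 3–4 mm too near the robot. I'll nudge it +x with closed fingers on its near face.

Emit:
play_rows:
  translation:
    - [0.0455,0,0]
    - [0.0455,0,0]
    - [0.0455,0,0]
    - [0.0455,0,0.03]
    - [0.0455,0,0.05]
    - [0.0455,0,0.058]
    - [0.0455,0,0.058]
    - [0.041,0,0.058]
    - [0.038,0,0.058]
    - [0.036,0,0.058]
  rotation:
    - [0,0,0]
    - [0,0,0]
    - [0,0,0]
    - [0,0,0]
    - [0,0,0]
    - [0,0,0]
    - [0,0,0]
    - [0,0,0]
    - [0,0,0]
    - [0,0,0]
  gripper: [1,1,1,1,1,1,1,1,1,1]

```text
time_s: 20.2
eef_pos: [496.5, -38.3, 30.6]
ee_rot: [0.0, 0.016, 1.0, -0.0]
force: [-0.8, -0.2, -0.1]
grip_width: -0.001
grip_force: 0.4
```

Emit:
play_rows:
  translation:
    - [-0.001,0,0]
    - [-0.002,0,0]
    - [-0.002,0,0]
  rotation:
    - [0,0,0]
    - [0,0,0]
    - [0,0,0]
  gripper: [1,1,1]

```text
time_s: 20.58
eef_pos: [498.2, -38.3, 30.3]
ee_rot: [-0.0, 0.016, 1.0, 0.0]
force: [-1.4, -0.1, -0.6]
grip_width: 0.001
grip_force: 0.2
```

Contact is just being felt (-1.4 N). I'll push in small steps.

Emit:
play_rows:
  translation:
    - [-0.001,0,0]
    - [-0.002,0,0]
    - [-0.002,0,0]
  rotation:
    - [0,0,0]
    - [0,0,0]
    - [0,0,0]
  gripper: [1,1,1]

```text
time_s: 20.95
eef_pos: [498.6, -38.2, 29.9]
ee_rot: [-0.002, 0.016, 1.0, 0.0]
force: [-8.8, -1.8, 3.4]
grip_width: 0.002
grip_force: 4.5
```

```bash
sed -i "s/^for r in/cv2.imwrite('pics\/sq%d.png'%int(s['time_s']*10),cv2.resize(c['bgr'],None,fx=1.2,fy=1.2))\nfor r in/" sq.py; python3 sq.py
```

```text
[498.57794865 -38.21002119  29.89162567] -0.031454315830964585 0.0023918803729886013
[320 295]
271 280 364 [[512.3, -61.1], [513.8, -13.9]] 47.3
311 317 326 [[539.0, -41.5], [539.2, -35.7]] 5.8
319 317 326 [[544.5, -41.7], [544.7, -35.8]] 5.9Traceback (most recent call last):
  File "sq.py", line 11, in <module>
    v=c['bgr'][a[0]:a[-1],col,2].astype(int); d=np.diff(v)[:25];e=a[0]+np.argmax(np.abs(d)*(np.arange(len(d))>3))+1
               ~^^^
IndexError: index 0 is out of bounds for axis 0 with size 0
```

Emit:
play_rows:
  translation:
    - [0.006,0,0]
    - [0.006,0,-0.04]
    - [0.0,0,-0.08]
    - [-0.04,0.04,-0.08]
    - [-0.04,0.04,-0.08]
    - [-0.04,0.04,-0.08]
  rotation:
    - [0,0,0]
    - [0,0,0]
    - [0,0,0]
    - [0,0,0]
    - [0,0,0]
    - [0,0,0]
  gripper: [1,1,1,1,1,1]

```text
time_s: 21.75
eef_pos: [541.0, 0.4, 110.0]
ee_rot: [-0.0, 0.016, 1.0, 0.0]
force: [-0.3, -1.0, -0.2]
grip_width: 0.002
grip_force: 0.0
```

```bash
python3 sq.py; python3 - <<'E'
from h import *
c=cam('wrist');save(c,'w10')
a=cv2.resize(c['bgr'][110:260,200:450],None,fx=3,fy=3,interpolation=cv2.INTER_CUBIC)
cv2.imwrite('pics/w10c.png',a)
E
```

```text
[5.40965872e+02 3.77818953e-01 1.09957713e+02] -0.0314020270297557 0.0022692492312894777
[270 190]
166 243 301 [[508.7, -59.8], [510.1, -13.5]] 46.4
174 243 302 [[515.0, -60.5], [516.5, -13.0]] 47.5
182 244 302 [[521.5, -60.4], [523.0, -13.3]] 47.1
190 245 302 [[528.2, -60.3], [529.6, -13.6]] 46.7
198 245 302 [[534.8, -61.0], [536.3, -14.0]] 47.0
206 246 302 [[541.7, -60.9], [543.1, -14.3]] 46.6
214 247 302 [[548.6, -60.8], [550.0, -14.7]] 46.2
far edge/near edge/near bottom [[550.9, -58.1], [520.9, -55.1], [504.5, -56.2]] 159 181 216
far edge/near edge/near bottom [[551.4, -41.6], [507.7, -38.1], [505.0, -39.8]] 159 164 216
far edge/near edge/near bottom [[551.9, -25.1], [509.8, -22.5], [505.5, -23.4]] 159 166 216
```

View pics/w10c.png

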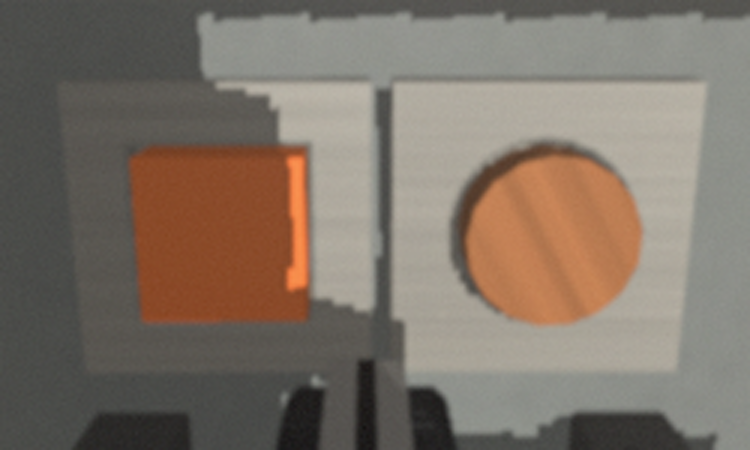

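The square now lies flat: its near side is only a thin strip (crop rows 149–158) and its width is even. The disc is also seated. Next, the plate from behind.

Emit:
play_rows:
  translation:
    - [0,0,-0.06]
    - [-0.0,0,-0.09]
    - [-0.06,0,-0.09]
    - [-0.12,0,-0.09]
    - [-0.12,0,-0.09]
    - [-0.12,0,-0.05]
    - [-0.12,0,-0.025]
    - [-0.12,0,-0.025]
  rotation:
    - [0,0,0]
    - [0,0,0]
    - [0,0,0]
    - [0,0,0]
    - [0,0,0]
    - [0,0,0]
    - [0,0,0]
    - [0,0,0]
  gripper: [1,1,1,1,1,1,1,1]

```text
time_s: 22.85
eef_pos: [659.6, -3.8, 134.0]
ee_rot: [-0.002, 0.016, 1.0, 0.0]
force: [-0.5, 0.7, 1.5]
grip_width: -0.0
grip_force: 0.0
```

Emit:
play_rows:
  translation:
    - [0.01,0,0]
    - [0.02,0,0]
    - [0.03,0,0]
    - [0.04,0,0]
    - [0.05,0,0]
    - [0.06,0,0]
  rotation:
    - [0,0,0]
    - [0,0,0]
    - [0,0,0]
    - [0,0,0]
    - [0,0,0]
    - [0,0,0]
  gripper: [1,1,1,1,1,1]

```text
time_s: 23.6
eef_pos: [601.2, -1.7, 135.9]
ee_rot: [0.001, 0.016, 1.0, -0.0]
force: [5.0, -0.8, 2.2]
grip_width: -0.001
grip_force: 2.2
```

Emit:
play_rows:
  translation:
    - [0.015,0,0]
    - [0.03,0,0.002]
    - [0.045,0,0.006]
    - [0.06,0,0.016]
    - [0.072,0,0.026]
    - [0.082,0,0.038]
    - [0.09,0,0.05]
    - [0.096,0,0.062]
    - [0.1,0,0.072]
    - [0.1,0,0.08]
  rotation:
    - [0,0,0]
    - [0,0,0]
    - [0,0,0]
    - [0,0,0]
    - [0,0,0]
    - [0,0,0]
    - [0,0,0]
    - [0,0,0]
    - [0,0,0]
    - [0,0,0]
  gripper: [1,1,1,1,1,1,1,1,1,1]

```text
time_s: 24.85
eef_pos: [500.4, 1.8, 54.4]
ee_rot: [-0.001, 0.016, 1.0, 0.0]
force: [-1.7, -0.9, 1.7]
grip_width: -0.002
grip_force: 1.1
```

```bash
python3 - <<'E'
from h import *
p,M=tool();print(p)
c=cam('scene');cv2.imwrite('pics/s1.png',c['bgr'][120:280,220:430])
cv2.imwrite('pics/s1c.png',cv2.resize(c['bgr'][120:280,220:430],None,fx=3,fy=3,interpolation=cv2.INTER_CUBIC))
E
```

```text
[500.44987858   1.77924238  54.42907371]
```

View pics/s1c.png

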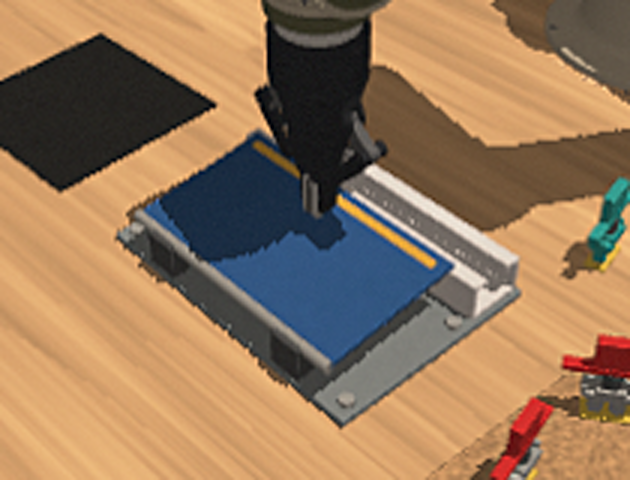

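The plate is nearly down, with the tip on it by the yellow stripe. Pressing it shut.

Emit:
play_rows:
  translation:
    - [0.008,0,0.005]
    - [0.01,0,0.009]
    - [0.01,0,0.012]
    - [0.01,0,0.013]
    - [0.01,0,0.014]
    - [0.01,0,0.015]
  rotation:
    - [0,0,0]
    - [0,0,0]
    - [0,0,0]
    - [0,0,0]
    - [0,0,0]
    - [0,0,0]
  gripper: [1,1,1,1,1,1]

```text
time_s: 25.65
eef_pos: [491.3, 2.0, 40.5]
ee_rot: [-0.0, 0.016, 1.0, 0.0]
force: [-6.2, 0.1, 15.9]
grip_width: 0.002
grip_force: 7.4
```

Emit:
play_rows:
  translation:
    - [0,0,0.0015]
    - [0,0,0.0015]
    - [0,0,0.0015]
    - [0,0,-0.03]
    - [0,0,-0.07]
    - [0,0,-0.16]
  rotation:
    - [0,0,0]
    - [0,0,0]
    - [0,0,0]
    - [0,0,0]
    - [0,0,0]
    - [0,0,0]
  gripper: [1,1,1,1,1,1]

```text
time_s: 26.4
eef_pos: [490.7, 2.1, 173.2]
ee_rot: [-0.001, 0.016, 1.0, 0.0]
force: [1.8, -0.6, -0.1]
grip_width: 0.0
grip_force: 0.0
```

```bash
python3 - <<'E'
from h import *
p,M=tool();print(p,yaw(M)-np.pi, ctrl.sense()['joints'].round(2)); go([500,300,210],np.pi-.0315)
E
```

```text
[490.71701338   2.12135195 173.16316841] -0.03198347669130008 [-0.24  0.3   1.68  0.    1.17 -1.77]
shift [ 0.0003  0.298  -0.0366] turn -0.0005
```

Emit:
play_rows:
  translation:
    - [0.01,0.312,-0.037]
    - [0.01,0.312,-0.037]
    - [0.01,0.312,-0.037]
    - [0.01,0.312,-0.037]
    - [0.01,0.312,-0.037]
    - [0.01,0.312,-0.037]
    - [0.01,0.312,-0.037]
    - [0.01,0.312,-0.037]
  rotation:
    - [0,0,0]
    - [0,0,0]
    - [0,0,0]
    - [0,0,0]
    - [0,0,0]
    - [0,0,0]
    - [0,0,0]
    - [0,0,0]
  gripper: [1,1,1,1,1,1,1,1]

```text
time_s: 27.4
eef_pos: [491.6, 312.9, 209.7]
ee_rot: [-0.0, 0.017, 1.0, -0.0]
force: [-0.3, 0.3, 0.2]
grip_width: -0.001
grip_force: 0.0
```

```bash
cat >> h.py <<'E'
RED=[((0,130,60),(6,255,255)),((172,130,60),(180,255,255))]
E
python3 - <<'E'
from h import *
p,M=tool();print(p,yaw(M)-np.pi);c=cam('wrist');save(c,'w11')
for q in comps(mask(c,RED),80):
    r=cv2.minAreaRect(q);P=pt(c,cv2.boxPoints(r),49)[:,:2]
    print(r,'ctr',P.mean(0).round(1),[np.linalg.norm(P[i]-P[i+1]).round(1) for i in(0,1)],'ang',[ang(P[i+1]-P[i]).round(3) for i in(0,1)])
E
```

```text
[491.64658379 312.88234548 209.67471402] -0.03348385161120726
((365.0, 245.5), (59.0, 12.0), 90.0) ctr [573.4 362.4] [np.float64(13.7), np.float64(76.3)] ang [np.float64(1.538), np.float64(0.015)]
((276.4706115722656, 244.38235473632812), (57.723480224609375, 15.279743194580078), 75.96376037597656) ctr [568.4 258.5] [np.float64(17.7), np.float64(73.2)] ang [np.float64(1.794), np.float64(0.157)]
((367.8529357910156, 169.41175842285156), (67.790771484375, 13.666620254516602), 12.52880859375) ctr [481.5 364.9] [np.float64(14.8), np.float64(74.1)] ang [np.float64(2.904), np.float64(1.32)]
((279.2347717285156, 162.47097778320312), (10.861968994140625, 67.00369262695312), 52.883140563964844) ctr [471.1 268.1] [np.float64(73.8), np.float64(11.3)] ang [np.float64(2.171), np.float64(0.612)]
```

View pics/w11.png

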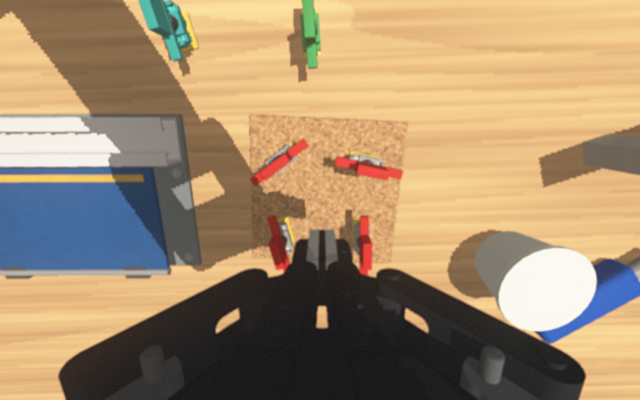

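The plate is shut. The nuts' bar centres are at pixels (365,245), (276,244), (368,169) and (279,162). I'll hover over the one at (279,162) first.

Emit:
play_rows:
  translation:
    - [0.019,-0.046,0.04]
    - [0.019,-0.046,0.085]
    - [0.019,-0.046,0.085]
    - [0.019,-0.046,0.085]
    - [0.019,-0.046,0.085]
    - [0.019,-0.046,0.085]
    - [0.019,-0.046,0.085]
    - [0.019,-0.046,0.085]
  rotation:
    - [0,0,0.937]
    - [0,0,0.937]
    - [0,0,0.937]
    - [0,0,0.937]
    - [0,0,0.937]
    - [0,0,0.937]
    - [0,0,0.937]
    - [0,0,0.937]
  gripper: [0,0,0,0,0,0,0,0]

```text
time_s: 28.45
eef_pos: [470.9, 268.6, 124.8]
ee_rot: [0.0, 0.465, 0.885, 0.0]
force: [-0.3, 0.5, -0.8]
grip_width: 0.504
grip_force: 0.0
```

```bash
cat > nut.py <<'E'
from h import *
import sys
p,M=tool();Y=yaw(M);print(p.round(1),Y.round(3),'q6',ctrl.sense()['joints'][5].round(2));c=cam('wrist');save(c,'n%d'%(ctrl.sense()['time_s']*10))
best=None
for q in comps(mask(c,RED),300):
    P=pt(c,q.reshape(-1,2),53); T=(P-[p[0],p[1],53])@M   # tool coords
    r=cv2.minAreaRect(T[:,:2].astype(np.float32)); d=np.hypot(*T[:,:2].mean(0))
    if best is None or d<best[0]: best=(d,T,r,q)
d,T,r,q=best
x=T[:,0];lo,hi=x.min(),x.max()
# ends of the bar
a=T[(x<lo+6)&(x>lo+1)][:,:2];b=T[(x>hi-6)&(x<hi-1)][:,:2]
ya=(a[:,1].min()+a[:,1].max())/2;yb=(b[:,1].min()+b[:,1].max())/2
print('bbox',cv2.boundingRect(q),'len',round(hi-lo,1),'tool x mid',round((lo+hi)/2,1),'ends y',ya.round(1),yb.round(1),'widths',np.ptp(a[:,1]).round(1),np.ptp(b[:,1]).round(1),'axis turn',np.arctan2(yb-ya,hi-lo).round(3))
E
python3 nut.py
```

```text
[470.9 268.6 124.8] 2.174 q6 -0.3
bbox (313, 160, 14, 88) len 72.8 tool x mid 0.4 ends y -0.6 -0.9 widths 8.3 8.5 axis turn -0.005
```

Corrected for the visible side faces, the camera shows no real bias in x. The nut is centred, so I'm going down to grip the fin.

Emit:
play_rows:
  translation:
    - [0,-0.001,0.03]
    - [0,-0.001,0.055]
    - [0,-0.001,0.068]
    - [0,-0.001,0.068]
    - [0,-0.001,0.068]
    - [0,-0.001,0.068]
    - [0,-0.001,0.068]
    - [0,-0.001,0.068]
  rotation:
    - [0,0,0]
    - [0,0,0]
    - [0,0,0]
    - [0,0,0]
    - [0,0,0]
    - [0,0,0]
    - [0,0,0]
    - [0,0,0]
  gripper: [0,0,0,0,0.5,1,1,1]
  force: 80

```text
time_s: 29.5
eef_pos: [470.5, 268.3, 57.2]
ee_rot: [0.0, 0.466, 0.885, 0.001]
force: [1.6, 0.5, 1.9]
grip_width: 0.093
grip_force: 80.7
```

```bash
cat >> h.py <<'E'
def slot(by): return np.array([441.1+0.0315*by+0.0,9+by*0.9995])
E
python3 - <<'E'
from h import *
p,M=tool();s=ctrl.sense();print(p,yaw(M),s['grip_width']*85,s['force'])
x,y=slot(-90);print(x,y);go([x,y,150],1.539)
E
```

```text
[470.48621208 268.32629619  57.2146465 ] 2.1728083067437134 7.942775251550977 [1.6433475  0.51959644 1.90134444]
438.26500000000004 -80.955
shift [-0.2697 -0.2242 -0.093 ] turn 0.6338
```

Emit:
play_rows:
  translation:
    - [0,0,-0.05]
    - [0,0,-0.093]
    - [-0.27,-0.224,-0.093]
    - [-0.27,-0.224,-0.093]
    - [-0.27,-0.224,-0.093]
    - [-0.27,-0.224,-0.093]
    - [-0.27,-0.224,-0.093]
    - [-0.27,-0.224,-0.093]
    - [-0.27,-0.224,-0.093]
    - [-0.27,-0.224,-0.093]
  rotation:
    - [0,0,0]
    - [0,0,0]
    - [0,0,0.634]
    - [0,0,0.634]
    - [0,0,0.634]
    - [0,0,0.634]
    - [0,0,0.634]
    - [0,0,0.634]
    - [0,0,0.634]
    - [0,0,0.634]
  gripper: [1,1,1,1,1,1,1,1,1,1]

```text
time_s: 30.75
eef_pos: [438.1, -80.6, 149.6]
ee_rot: [-0.0, 0.718, 0.696, -0.0]
force: [-0.0, 0.0, -0.7]
grip_width: 0.093
grip_force: 80.4
```

```bash
python3 - <<'E'
from h import *
p,M=tool();s=ctrl.sense();print(p,yaw(M),s['grip_width']*85)
x,y=slot(-90);go([x,y,80],1.539)
c=cam('wrist');save(c,'w12');cv2.imwrite('pics/w12.png',c['bgr'][:,100:540])
E
```

```text
[438.14864919 -80.6240987  149.64704344] 1.5388454398259026 7.933464754781032
shift [-0.0004  0.0002  0.0696] turn -0.0002
```

View pics/w12.png

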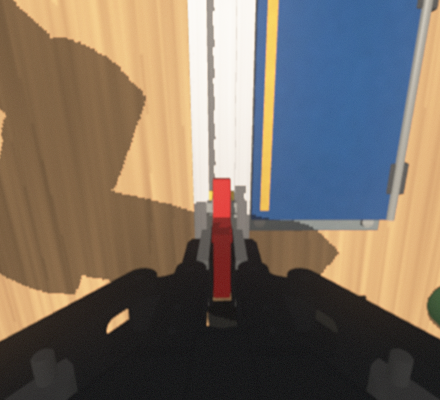

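The nut hangs lengthways over the slot at (222,240) in the crop, and the plate is shut on the right. That picture was my 15th view, one over the allowed 14. From here on I'll use numbers only. Checking the slot position numerically:

```bash
python3 - <<'E'
from h import *
c=cam('wrist');g=cv2.cvtColor(c['bgr'],cv2.COLOR_BGR2GRAY).astype(int);b=c['bgr'].astype(int)
for r in (60,100,140,170):
    print(r,[int(v) for v in g[r,284:366]])
for r in (60,170):
    P=pt(c,[[u,r] for u in range(284,366,6)],42); B=(P[:,:2]-[441.1,9])@np.array([[.9995,.0315],[-.0315,.9995]]).T
    print(r,[(u,x.round(1)) for u,x in zip(range(284,366,6),B[:,0])], 'by',B[0,1].round(1))
E
```

```text
60 [205, 206, 204, 204, 209, 229, 244, 248, 248, 247, 248, 248, 247, 247, 247, 248, 247, 248, 248, 249, 248, 249, 235, 186, 149, 141, 150, 148, 149, 191, 238, 249, 248, 248, 247, 247, 247, 247, 247, 248, 248, 247, 247, 248, 248, 249, 249, 248, 247, 247, 246, 242, 238, 242, 247, 246, 246, 246, 246, 247, 246, 246, 247, 247, 246, 247, 247, 247, 245, 221, 148, 103, 101, 108, 110, 110, 109, 113, 111, 106, 118, 156]
100 [202, 205, 208, 208, 205, 204, 216, 237, 245, 246, 246, 246, 245, 244, 245, 245, 246, 246, 246, 247, 247, 247, 245, 223, 169, 145, 143, 147, 144, 143, 184, 236, 247, 247, 245, 245, 245, 245, 246, 246, 246, 246, 246, 247, 247, 248, 247, 247, 246, 244, 238, 229, 237, 245, 244, 243, 242, 244, 245, 245, 245, 245, 245, 245, 245, 244, 245, 241, 206, 136, 90, 95, 105, 110, 110, 108, 105, 107, 109, 135, 182, 203]
140 [192, 196, 201, 204, 207, 207, 203, 206, 231, 240, 241, 242, 242, 242, 241, 241, 242, 242, 242, 243, 243, 243, 245, 239, 194, 147, 140, 140, 145, 175, 227, 239, 242, 243, 240, 240, 241, 242, 242, 242, 242, 242, 242, 242, 243, 244, 243, 243, 242, 240, 235, 227, 232, 240
[... 579 characters left out ...]
290, np.float64(-24.2)), (296, np.float64(-19.3)), (302, np.float64(-14.4)), (308, np.float64(-9.6)), (314, np.float64(-4.7)), (320, np.float64(0.2)), (326, np.float64(5.0)), (332, np.float64(9.9)), (338, np.float64(14.7)), (344, np.float64(19.6)), (350, np.float64(24.5)), (356, np.float64(29.3)), (362, np.float64(34.2))] by 25.6
170 [(284, np.float64(-37.9)), (290, np.float64(-32.5)), (296, np.float64(-27.1)), (302, np.float64(-21.7)), (308, np.float64(-16.3)), (314, np.float64(-11.0)), (320, np.float64(-5.6)), (326, np.float64(-0.2)), (332, np.float64(5.2)), (338, np.float64(10.6)), (344, np.float64(16.0)), (350, np.float64(21.4)), (356, np.float64(26.8)), (362, np.float64(32.1))] by -64.5
```

The slot is centred under the tool within 0.5 mm. Lowering the nut.

Emit:
play_rows:
  translation:
    - [0,0,0.045]
    - [0,0,0.055]
    - [0,0,0.065]
    - [0,0,0.072]
    - [0,0,0.08]
    - [0,0,0.083]
  rotation:
    - [0,0,0]
    - [0,0,0]
    - [0,0,0]
    - [0,0,0]
    - [0,0,0]
    - [0,0,0]
  gripper: [1,1,1,1,1,1]

```text
time_s: 31.6
eef_pos: [438.3, -81.2, 66.6]
ee_rot: [-0.0, 0.718, 0.696, -0.0]
force: [-0.5, -0.1, -1.5]
grip_width: 0.093
grip_force: 80.3
```

Emit:
play_rows:
  translation:
    - [0,0,0.006]
    - [0,0,0.01]
    - [0,0,0.0125]
    - [0,0,0.0125]
    - [0,0,0.0125]
  rotation:
    - [0,0,0]
    - [0,0,0]
    - [0,0,0]
    - [0,0,0]
    - [0,0,0]
  gripper: [1,1,1,1,1]

```text
time_s: 32.22
eef_pos: [438.6, -81.3, 54.6]
ee_rot: [0.0, 0.718, 0.696, 0.0]
force: [-1.0, 0.8, 5.3]
grip_width: 0.093
grip_force: 81.4
```

Emit:
play_rows:
  translation:
    - [0,0,0.001]
    - [0,0,0.001]
    - [0,0,0.001]
    - [0,0,0.001]
    - [0,0,0.001]
    - [0,0,0.001]
    - [0,0,0.001]
    - [0,0,0.001]
    - [0,0,0.001]
    - [0,0,0.001]
  rotation:
    - [0,0,-0.17]
    - [0,0,-0.34]
    - [0,0,-0.52]
    - [0,0,-0.7]
    - [0,0,-0.88]
    - [0,0,-1.06]
    - [0,0,-1.24]
    - [0,0,-1.41]
    - [0,0,-1.571]
    - [0,0,-1.571]
  gripper: [1,1,1,1,1,1,1,1,1,1]

```text
time_s: 33.48
eef_pos: [438.9, -81.5, 53.8]
ee_rot: [0.001, 0.015, 1.0, -0.0]
force: [0.3, -0.2, 5.7]
grip_width: 0.09
grip_force: 81.5
```

```bash
python3 - <<'E'
from h import *
p,M=tool();s=ctrl.sense();print(p,yaw(M)-np.pi,s['force'],s['wrist_torque'])
E
```

```text
[438.94848901 -81.52110668  53.81463669] -0.029965083890097777 [ 0.32798393 -0.21405233  5.65786285] [0.07748089 0.02929395 0.02922534]
```

Twisted freely. Letting it rise, then releasing with a small opening.

Emit:
play_rows:
  translation:
    - [0,0,-0.003]
    - [0,0,-0.005]
    - [0,0,-0.0065]
    - [0,0,-0.0065]
  rotation:
    - [0,0,0]
    - [0,0,0]
    - [0,0,0]
    - [0,0,0]
  gripper: [1,1,1,1]

```text
time_s: 33.98
eef_pos: [438.5, -81.3, 60.0]
ee_rot: [0.0, 0.016, 1.0, -0.0]
force: [0.9, -1.1, 5.2]
grip_width: 0.095
grip_force: 81.2
```

Emit:
play_rows:
  translation:
    - [0,0,0]
    - [0,0,0]
    - [0,0,0]
    - [0,0,-0.05]
    - [0,0,-0.1]
    - [0,0,-0.11]
    - [0,0,-0.11]
  rotation:
    - [0,0,0]
    - [0,0,0]
    - [0,0,0]
    - [0,0,0]
    - [0,0,0]
    - [0,0,0]
    - [0,0,0]
  gripper: [0.5,0.4,0.4,0.4,0.4,0.4,0.4]

```text
time_s: 34.85
eef_pos: [438.2, -81.1, 169.5]
ee_rot: [0.0, 0.016, 1.0, 0.0]
force: [-0.4, 0.7, -0.7]
grip_width: 0.299
grip_force: 0.0
```

```bash
cat > chk.py <<'E'
from h import *
p,M=tool();s=ctrl.sense();print(p,yaw(M)-np.pi);c=cam('wrist');save(c,'k%d'%(s['time_s']*10))
A=np.array([[.9995,-.0315],[.0315,.9995]])
for q in comps(mask(c,RED),200):
    for z in (56,81):
        B=((pt(c,q.reshape(-1,2),z)[:,:2]-[441.1,9])@A.T); print(z,'bed x',B[:,0].min().round(1),B[:,0].max().round(1),'y',B[:,1].min().round(1),B[:,1].max().round(1),'rect',[np.round(v,2) for v in cv2.minAreaRect(B.astype(np.float32))])
E
python3 chk.py; python3 -c "
from h import *
go([568.4,258.5,125],3.298)"
```

```text
[438.20978676 -81.146473   169.50640514] -0.031795282023955984
56 bed x -35.9 37.1 y -95.4 -84.9 rect [array([  0.63, -90.21]), array([73.07, 10.37]), np.float64(0.28)]
81 bed x -39.2 26.8 y -94.8 -85.3 rect [array([ -6.19, -90.13]), array([65.93,  9.36]), np.float64(0.28)]
shift [-0.1197  0.3434  0.0438] turn -0.1883
```

Nut 1 is locked, at bed x +0.6, y -90, angle 0.3°. Next nut.

Emit:
play_rows:
  translation:
    - [-0.12,0.343,0]
    - [-0.12,0.343,0]
    - [-0.12,0.343,0]
    - [-0.12,0.343,0]
    - [-0.12,0.343,0]
    - [-0.12,0.343,0]
    - [-0.12,0.343,0.044]
    - [-0.12,0.343,0.044]
    - [-0.12,0.343,0.044]
  rotation:
    - [0,0,-0.188]
    - [0,0,-0.188]
    - [0,0,-0.188]
    - [0,0,-0.188]
    - [0,0,-0.188]
    - [0,0,-0.188]
    - [0,0,-0.188]
    - [0,0,-0.188]
    - [0,0,-0.188]
  gripper: [0,0,0,0,0,0,0,0,0]

```text
time_s: 36.02
eef_pos: [569.4, 257.4, 126.3]
ee_rot: [-0.0, -0.078, 0.997, -0.0]
force: [0.2, 0.7, 0.6]
grip_width: 0.497
grip_force: 0.0
```

```bash
python3 nut.py
```

```text
[569.4 257.4 126.3] -2.986 q6 -1.49
bbox (319, 157, 15, 87) len 72.0 tool x mid 1.8 ends y 6.3 3.5 widths 8.4 9.3 axis turn -0.038
```

Emit:
play_rows:
  translation:
    - [0.0013,0.0047,0.02]
    - [0.0013,0.0047,0.045]
    - [0.0013,0.0047,0.06]
    - [0.0013,0.0047,0.069]
    - [0.0013,0.0047,0.069]
    - [0.0013,0.0047,0.069]
    - [0.0013,0.0047,0.069]
    - [0.0013,0.0047,0.069]
    - [0.0013,0.0047,0.069]
  rotation:
    - [0,0,-0.038]
    - [0,0,-0.038]
    - [0,0,-0.038]
    - [0,0,-0.038]
    - [0,0,-0.038]
    - [0,0,-0.038]
    - [0,0,-0.038]
    - [0,0,-0.038]
    - [0,0,-0.038]
  gripper: [0,0,0,0,0.2,0.6,1,1,1]
  force: 80

```text
time_s: 37.2
eef_pos: [567.5, 262.3, 57.1]
ee_rot: [0.001, -0.097, 0.995, 0.0]
force: [1.5, -0.4, 0.3]
grip_width: 0.095
grip_force: 79.1
```

```bash
cat > mv.py <<'E'
from h import *
import sys
p,M=tool();s=ctrl.sense();print(p.round(1),yaw(M).round(3),(s['grip_width']*85).round(1),'q6',s['joints'][5].round(2))
x,y=slot(float(sys.argv[1]));go([x+.3,y,float(sys.argv[2])],1.539)
E
python3 mv.py -30 155
```

```text
Traceback (most recent call last):
  File "mv.py", line 3, in <module>
    p,M=tool();s=ctrl.sense();print(p.round(1),yaw(M).round(3),(s['grip_width']*85).round(1),'q6',s['joints'][5].round(2))
                                                               ^^^^^^^^^^^^^^^^^^^^^^^^^^
AttributeError: 'float' object has no attribute 'round'
```

```bash
sed -i "s/(s\['grip_width'\]\*85).round(1)/round(s['grip_width']*85,1)/" mv.py; python3 mv.py -30 155
```

```text
[567.5 262.3  57.1] -2.947 8.1 q6 -1.52
shift [ 0.1792 -0.2535 -0.0981] turn 1.7968
```

Emit:
play_rows:
  translation:
    - [0,0,-0.05]
    - [0,0,-0.098]
    - [0.179,-0.2535,-0.098]
    - [0.179,-0.2535,-0.098]
    - [0.179,-0.2535,-0.098]
    - [0.179,-0.2535,-0.098]
    - [0.179,-0.2535,-0.098]
    - [0.179,-0.2535,-0.098]
    - [0.179,-0.2535,-0.098]
    - [0.179,-0.2535,-0.098]
  rotation:
    - [0,0,0]
    - [0,0,0.18]
    - [0,0,0.36]
    - [0,0,0.54]
    - [0,0,0.72]
    - [0,0,0.9]
    - [0,0,1.08]
    - [0,0,1.26]
    - [0,0,1.44]
    - [0,0,1.62]
  gripper: [1,1,1,1,1,1,1,1,1,1]

```text
time_s: 38.45
eef_pos: [440.1, -21.1, 154.7]
ee_rot: [-0.0, 0.656, 0.754, -0.0]
force: [-0.2, 0.1, -1.1]
grip_width: 0.098
grip_force: 79.0
```

Emit:
play_rows:
  translation:
    - [0,0,0]
    - [0,0,0]
    - [0,0,0]
  rotation:
    - [0,0,0.177]
    - [0,0,0.177]
    - [0,0,0.177]
  gripper: [1,1,1]

```text
time_s: 38.83
eef_pos: [440.3, -21.0, 154.7]
ee_rot: [-0.0, 0.717, 0.697, -0.0]
force: [0.7, -0.1, -1.6]
grip_width: 0.093
grip_force: 79.0
```

```bash
python3 mv.py -30 66
```

```text
[440.3 -21.  154.7] 1.542 7.9 q6 -0.29
shift [-0.      0.0002  0.0887] turn 0.0032
```

Emit:
play_rows:
  translation:
    - [0,0,0.045]
    - [0,0,0.06]
    - [0,0,0.07]
    - [0,0,0.08]
    - [0,0,0.088]
    - [0,0,0.09]
  rotation:
    - [0,0,0.003]
    - [0,0,0.003]
    - [0,0,0.003]
    - [0,0,0.003]
    - [0,0,0.003]
    - [0,0,0.003]
  gripper: [1,1,1,1,1,1]

```text
time_s: 39.58
eef_pos: [440.3, -21.0, 64.5]
ee_rot: [-0.0, 0.719, 0.695, -0.0]
force: [-0.1, 0.2, 0.7]
grip_width: 0.095
grip_force: 79.3
```

Emit:
play_rows:
  translation:
    - [0,0,0.004]
    - [0,0,0.008]
    - [0,0,0.011]
    - [0,0,0.011]
    - [0,0,0.011]
  rotation:
    - [0,0,0]
    - [0,0,0]
    - [0,0,0]
    - [0,0,0]
    - [0,0,0]
  gripper: [1,1,1,1,1]

```text
time_s: 40.2
eef_pos: [440.6, -21.0, 54.0]
ee_rot: [0.0, 0.719, 0.695, 0.0]
force: [-2.6, -0.0, 5.4]
grip_width: 0.1
grip_force: 80.0
```

Emit:
play_rows:
  translation:
    - [0,0,0]
    - [0,0,0]
    - [0,0,0]
    - [0,0,0]
    - [0,0,0]
    - [0,0,0]
    - [0,0,0]
    - [0,0,0]
    - [0,0,0]
    - [0,0,0]
  rotation:
    - [0,0,-0.17]
    - [0,0,-0.34]
    - [0,0,-0.52]
    - [0,0,-0.7]
    - [0,0,-0.88]
    - [0,0,-1.06]
    - [0,0,-1.24]
    - [0,0,-1.41]
    - [0,0,-1.573]
    - [0,0,-1.573]
  gripper: [1,1,1,1,1,1,1,1,1,1]

```text
time_s: 41.45
eef_pos: [441.4, -21.3, 54.3]
ee_rot: [0.001, 0.016, 1.0, -0.0]
force: [0.0, 0.0, 5.0]
grip_width: 0.094
grip_force: 80.0
```

Emit:
play_rows:
  translation:
    - [0,0,-0.003]
    - [0,0,-0.005]
    - [0,0,-0.006]
    - [0,0,-0.006]
    - [0,0,-0.006]
  rotation:
    - [0,0,0]
    - [0,0,0]
    - [0,0,0]
    - [0,0,0]
    - [0,0,0]
  gripper: [1,1,1,1,1]

```text
time_s: 42.08
eef_pos: [440.6, -21.1, 59.8]
ee_rot: [0.0, 0.016, 1.0, -0.0]
force: [3.4, -0.5, 3.2]
grip_width: 0.097
grip_force: 79.6
```

Emit:
play_rows:
  translation:
    - [0,0,0]
    - [0,0,0]
    - [0,0,0]
    - [0,0,-0.05]
    - [0,0,-0.1]
    - [0,0,-0.11]
    - [0,0,-0.11]
  rotation:
    - [0,0,0]
    - [0,0,0]
    - [0,0,0]
    - [0,0,0]
    - [0,0,0]
    - [0,0,0]
    - [0,0,0]
  gripper: [0.5,0.4,0.4,0.4,0.4,0.4,0.4]

```text
time_s: 42.95
eef_pos: [440.3, -21.0, 169.5]
ee_rot: [-0.0, 0.016, 1.0, 0.0]
force: [0.2, -0.4, -0.4]
grip_width: 0.298
grip_force: 0.0
```

```bash
python3 chk.py; python3 -c "
from h import *
go([573.4,362.4,125],3.157)"
```

```text
[440.26756048 -20.97257191 169.48593829] -0.03280683311081978
56 bed x -35.8 36.2 y -35.2 -24.8 rect [array([  0.24, -29.99]), array([72.02, 10.36]), np.float64(0.22)]
81 bed x -39.0 26.0 y -34.6 -25.2 rect [array([ -6.53, -29.91]), array([64.98,  9.35]), np.float64(0.22)]
56 bed x -35.8 37.2 y -100.9 -83.6 rect [array([  0.71, -92.21]), array([17.08, 73.04]), np.float64(89.73)]
81 bed x -39.0 26.8 y -93.9 -78.3 rect [array([ -6.11, -86.05]), array([15.41, 65.9 ]), np.float64(89.73)]
shift [-0.1209  0.3874  0.0437] turn -0.0482
```

Two nuts are locked. Next is the nut at (573,362).

Emit:
play_rows:
  translation:
    - [-0.121,0.387,0]
    - [-0.121,0.387,0]
    - [-0.121,0.387,0]
    - [-0.121,0.387,0]
    - [-0.121,0.387,0]
    - [-0.121,0.387,0]
    - [-0.121,0.387,0]
    - [-0.121,0.387,0.044]
    - [-0.121,0.387,0.044]
    - [-0.121,0.387,0.044]
  rotation:
    - [0,0,-0.048]
    - [0,0,-0.048]
    - [0,0,-0.048]
    - [0,0,-0.048]
    - [0,0,-0.048]
    - [0,0,-0.048]
    - [0,0,-0.048]
    - [0,0,-0.048]
    - [0,0,-0.048]
    - [0,0,-0.048]
  gripper: [0,0,0,0,0,0,0,0,0,0]

```text
time_s: 44.25
eef_pos: [574.4, 361.5, 126.4]
ee_rot: [0.0, -0.007, 1.0, 0.0]
force: [0.0, -0.1, 0.5]
grip_width: 0.504
grip_force: 0.0
```

```bash
python3 nut.py
```

```text
[574.4 361.5 126.4] -3.127 q6 -1.2
bbox (312, 155, 15, 88) len 72.6 tool x mid 3.2 ends y -1.6 -0.3 widths 7.5 9.2 axis turn 0.018
```

Emit:
play_rows:
  translation:
    - [0.0027,-0.001,0.02]
    - [0.0027,-0.001,0.045]
    - [0.0027,-0.001,0.06]
    - [0.0027,-0.001,0.069]
    - [0.0027,-0.001,0.069]
    - [0.0027,-0.001,0.069]
    - [0.0027,-0.001,0.069]
    - [0.0027,-0.001,0.069]
    - [0.0027,-0.001,0.069]
  rotation:
    - [0,0,0.018]
    - [0,0,0.018]
    - [0,0,0.018]
    - [0,0,0.018]
    - [0,0,0.018]
    - [0,0,0.018]
    - [0,0,0.018]
    - [0,0,0.018]
    - [0,0,0.018]
  gripper: [0,0,0,0,0.2,0.6,1,1,1]
  force: 80

```text
time_s: 45.42
eef_pos: [571.7, 360.9, 57.1]
ee_rot: [0.0, 0.001, 1.0, 0.0]
force: [1.5, 0.8, 0.1]
grip_width: 0.098
grip_force: 79.1
```

```bash
python3 mv.py 30 155
```

```text
[571.7 360.9  57.1] 3.139 8.3 q6 -1.18
shift [ 0.1283 -0.3222 -0.0981] turn 1.5999
```

Emit:
play_rows:
  translation:
    - [0,0,-0.05]
    - [0,0,-0.098]
    - [0.128,-0.322,-0.098]
    - [0.128,-0.322,-0.098]
    - [0.128,-0.322,-0.098]
    - [0.128,-0.322,-0.098]
    - [0.128,-0.322,-0.098]
    - [0.128,-0.322,-0.098]
    - [0.128,-0.322,-0.098]
    - [0.128,-0.322,-0.098]
  rotation:
    - [0,0,0]
    - [0,0,0.18]
    - [0,0,0.36]
    - [0,0,0.54]
    - [0,0,0.72]
    - [0,0,0.9]
    - [0,0,1.08]
    - [0,0,1.26]
    - [0,0,1.43]
    - [0,0,1.6]
  gripper: [1,1,1,1,1,1,1,1,1,1]

```text
time_s: 46.68
eef_pos: [442.2, 38.7, 154.8]
ee_rot: [-0.0, 0.721, 0.693, -0.0]
force: [0.9, -0.4, -1.7]
grip_width: 0.099
grip_force: 79.0
```

Emit:
play_rows:
  translation:
    - [0,0,0]
    - [0,0,0]
    - [0,0,0]
  rotation:
    - [0,0,0]
    - [0,0,0]
    - [0,0,0]
  gripper: [1,1,1]

```text
time_s: 47.05
eef_pos: [442.4, 39.2, 154.7]
ee_rot: [-0.0, 0.718, 0.696, -0.0]
force: [0.5, 0.2, -0.8]
grip_width: 0.09
grip_force: 79.0
```

```bash
python3 mv.py 30 66
```

```text
[442.4  39.2 154.7] 1.541 7.7 q6 -0.15
shift [-0.0002 -0.0001  0.0887] turn 0.0019
```

Emit:
play_rows:
  translation:
    - [0,0,0.045]
    - [0,0,0.06]
    - [0,0,0.07]
    - [0,0,0.08]
    - [0,0,0.088]
    - [0,0,0.09]
  rotation:
    - [0,0,0.002]
    - [0,0,0.002]
    - [0,0,0.002]
    - [0,0,0.002]
    - [0,0,0.002]
    - [0,0,0.002]
  gripper: [1,1,1,1,1,1]

```text
time_s: 47.8
eef_pos: [442.4, 39.1, 64.6]
ee_rot: [-0.0, 0.719, 0.695, -0.0]
force: [-1.8, 0.5, 0.3]
grip_width: 0.097
grip_force: 79.2
```

Emit:
play_rows:
  translation:
    - [0,0,0.004]
    - [0,0,0.008]
    - [0,0,0.011]
    - [0,0,0.011]
    - [0,0,0.011]
  rotation:
    - [0,0,0]
    - [0,0,0]
    - [0,0,0]
    - [0,0,0]
    - [0,0,0]
  gripper: [1,1,1,1,1]

```text
time_s: 48.42
eef_pos: [442.6, 39.1, 54.0]
ee_rot: [0.0, 0.719, 0.695, 0.0]
force: [-2.4, 0.3, 6.8]
grip_width: 0.096
grip_force: 80.0
```

Emit:
play_rows:
  translation:
    - [0,0,0]
    - [0,0,0]
    - [0,0,0]
    - [0,0,0]
    - [0,0,0]
    - [0,0,0]
    - [0,0,0]
    - [0,0,0]
    - [0,0,0]
    - [0,0,0]
  rotation:
    - [0,0,-0.17]
    - [0,0,-0.34]
    - [0,0,-0.52]
    - [0,0,-0.7]
    - [0,0,-0.88]
    - [0,0,-1.06]
    - [0,0,-1.24]
    - [0,0,-1.41]
    - [0,0,-1.573]
    - [0,0,-1.573]
  gripper: [1,1,1,1,1,1,1,1,1,1]

```text
time_s: 49.68
eef_pos: [443.5, 38.9, 54.3]
ee_rot: [0.001, 0.015, 1.0, -0.0]
force: [-0.2, 1.4, 5.9]
grip_width: 0.097
grip_force: 79.9
```

Emit:
play_rows:
  translation:
    - [0,0,-0.003]
    - [0,0,-0.005]
    - [0,0,-0.006]
    - [0,0,-0.006]
    - [0,0,-0.006]
  rotation:
    - [0,0,0]
    - [0,0,0]
    - [0,0,0]
    - [0,0,0]
    - [0,0,0]
  gripper: [1,1,1,1,1]

```text
time_s: 50.3
eef_pos: [442.6, 39.1, 59.8]
ee_rot: [0.0, 0.016, 1.0, -0.0]
force: [2.9, -0.2, 2.8]
grip_width: 0.096
grip_force: 79.5
```

Emit:
play_rows:
  translation:
    - [0,0,0]
    - [0,0,0]
    - [0,0,0]
    - [0,0,-0.05]
    - [0,0,-0.1]
    - [0,0,-0.11]
    - [0,0,-0.11]
  rotation:
    - [0,0,0]
    - [0,0,0]
    - [0,0,0]
    - [0,0,0]
    - [0,0,0]
    - [0,0,0]
    - [0,0,0]
  gripper: [0.5,0.4,0.4,0.4,0.4,0.4,0.4]

```text
time_s: 51.18
eef_pos: [442.3, 39.2, 169.5]
ee_rot: [-0.0, 0.016, 1.0, 0.0]
force: [-0.7, 0.7, -0.2]
grip_width: 0.3
grip_force: 0.0
```

```bash
python3 chk.py | grep ^56; python3 -c "
from h import *
go([480,364.9,125],1.32)"
```

```text
56 bed x 12.7 25.9 y 312.1 337.2 rect [array([ 19.38, 325.15]), array([25.95, 10.36]), np.float64(79.75)]
56 bed x -35.6 37.4 y -107.1 -82.3 rect [array([  0.86, -94.64]), array([24.49, 73.07]), np.float64(89.4)]
56 bed x -36.5 36.4 y 25.0 35.4 rect [array([-0.08, 30.17]), array([72.91, 10.35]), np.float64(0.28)]
56 bed x -36.5 36.4 y -40.6 -23.4 rect [array([ -0.14, -32.05]), array([16.92, 73.04]), np.float64(88.7)]
shift [-0.0278  0.3267  0.0437] turn 1.7897
```

Three are locked. Last nut.

Emit:
play_rows:
  translation:
    - [-0.028,0.327,0]
    - [-0.028,0.327,0]
    - [-0.028,0.327,0]
    - [-0.028,0.327,0]
    - [-0.028,0.327,0]
    - [-0.028,0.327,0]
    - [-0.028,0.327,0]
    - [-0.028,0.327,0.0]
    - [-0.028,0.327,0.044]
    - [-0.028,0.327,0.044]
  rotation:
    - [0,0,0.18]
    - [0,0,0.36]
    - [0,0,0.54]
    - [0,0,0.72]
    - [0,0,0.9]
    - [0,0,1.08]
    - [0,0,1.26]
    - [0,0,1.44]
    - [0,0,1.62]
    - [0,0,1.79]
  gripper: [0,0,0,0,0,0,0,0,0,0]

```text
time_s: 52.48
eef_pos: [478.6, 363.9, 120.3]
ee_rot: [-0.001, 0.783, 0.623, -0.005]
force: [-0.6, 0.1, 0.6]
grip_width: 0.503
grip_force: 0.0
```

Emit:
play_rows:
  translation:
    - [0,0,0]
    - [0,0,0]
  rotation:
    - [0,0,0]
    - [0,0,0]
  gripper: [0,0]

```text
time_s: 52.72
eef_pos: [480.8, 365.0, 125.3]
ee_rot: [-0.0, 0.78, 0.626, -0.0]
force: [0.4, 0.5, -0.0]
grip_width: 0.502
grip_force: 0.0
```

```bash
python3 nut.py
```

```text
[480.8 365.  125.3] 1.354 q6 0.67
bbox (312, 160, 16, 88) len 72.9 tool x mid 0.5 ends y -2.2 -0.5 widths 8.3 9.2 axis turn 0.023
```

Emit:
play_rows:
  translation:
    - [0,-0.0013,0.02]
    - [0,-0.0013,0.045]
    - [0,-0.0013,0.06]
    - [0,-0.0013,0.068]
    - [0,-0.0013,0.068]
    - [0,-0.0013,0.068]
    - [0,-0.0013,0.068]
    - [0,-0.0013,0.068]
    - [0,-0.0013,0.068]
  rotation:
    - [0,0,0.023]
    - [0,0,0.023]
    - [0,0,0.023]
    - [0,0,0.023]
    - [0,0,0.023]
    - [0,0,0.023]
    - [0,0,0.023]
    - [0,0,0.023]
    - [0,0,0.023]
  gripper: [0,0,0,0,0.2,0.6,1,1,1]
  force: 80

```text
time_s: 53.9
eef_pos: [479.9, 365.5, 58.1]
ee_rot: [0.0, 0.788, 0.616, 0.0]
force: [0.8, 1.0, 0.3]
grip_width: 0.096
grip_force: 79.6
```

```bash
python3 mv.py 90 155
```

```text
[479.9 365.5  58.1] 1.327 8.2 q6 0.7
shift [-0.2672  0.0298 -0.0971] turn -0.2118
```

Emit:
play_rows:
  translation:
    - [0,0,-0.05]
    - [0,0,-0.097]
    - [-0.267,0.03,-0.097]
    - [-0.267,0.03,-0.097]
    - [-0.267,0.03,-0.097]
    - [-0.267,0.03,-0.097]
    - [-0.267,0.03,-0.097]
    - [-0.267,0.03,-0.097]
    - [-0.267,0.03,-0.097]
    - [-0.267,0.03,-0.097]
  rotation:
    - [0,0,0]
    - [0,0,0]
    - [0,0,-0.212]
    - [0,0,-0.212]
    - [0,0,-0.212]
    - [0,0,-0.212]
    - [0,0,-0.212]
    - [0,0,-0.212]
    - [0,0,-0.212]
    - [0,0,-0.212]
  gripper: [1,1,1,1,1,1,1,1,1,1]

```text
time_s: 55.15
eef_pos: [444.3, 99.9, 154.7]
ee_rot: [-0.0, 0.718, 0.696, -0.0]
force: [0.3, 0.7, -1.2]
grip_width: 0.09
grip_force: 79.4
```

```bash
python3 mv.py 90 66
```

```text
[444.3  99.9 154.7] 1.541 7.6 q6 -0.01
shift [-0.001  -0.      0.0887] turn 0.0017
```

Emit:
play_rows:
  translation:
    - [-0.001,0,0.045]
    - [-0.001,0,0.06]
    - [-0.001,0,0.07]
    - [-0.001,0,0.08]
    - [-0.001,0,0.087]
    - [-0.001,0,0.089]
  rotation:
    - [0,0,0.002]
    - [0,0,0.002]
    - [0,0,0.002]
    - [0,0,0.002]
    - [0,0,0.002]
    - [0,0,0.002]
  gripper: [1,1,1,1,1,1]

```text
time_s: 55.9
eef_pos: [444.3, 98.1, 65.6]
ee_rot: [-0.0, 0.719, 0.695, -0.0]
force: [-1.1, 0.6, 0.6]
grip_width: 0.095
grip_force: 79.6
```

Emit:
play_rows:
  translation:
    - [0,0,0.004]
    - [0,0,0.008]
    - [0,0,0.011]
    - [0,0,0.011]
    - [0,0,0.011]
  rotation:
    - [0,0,0]
    - [0,0,0]
    - [0,0,0]
    - [0,0,0]
    - [0,0,0]
  gripper: [1,1,1,1,1]

```text
time_s: 56.52
eef_pos: [444.4, 98.0, 55.0]
ee_rot: [0.0, 0.719, 0.695, 0.0]
force: [-2.9, 0.7, 5.4]
grip_width: 0.094
grip_force: 80.3
```

Emit:
play_rows:
  translation:
    - [0,0,0]
    - [0,0,0]
    - [0,0,0]
    - [0,0,0]
    - [0,0,0]
    - [0,0,0]
    - [0,0,0]
    - [0,0,0]
    - [0,0,0]
    - [0,0,0]
  rotation:
    - [0,0,-0.17]
    - [0,0,-0.34]
    - [0,0,-0.52]
    - [0,0,-0.7]
    - [0,0,-0.88]
    - [0,0,-1.06]
    - [0,0,-1.24]
    - [0,0,-1.41]
    - [0,0,-1.573]
    - [0,0,-1.573]
  gripper: [1,1,1,1,1,1,1,1,1,1]

```text
time_s: 57.78
eef_pos: [444.3, 97.8, 55.0]
ee_rot: [-0.0, 0.015, 1.0, -0.0]
force: [-3.2, -1.7, 5.4]
grip_width: 0.093
grip_force: 80.3
```

Emit:
play_rows:
  translation:
    - [0,0,-0.003]
    - [0,0,-0.005]
    - [0,0,-0.006]
    - [0,0,-0.006]
    - [0,0,-0.006]
  rotation:
    - [0,0,0]
    - [0,0,0]
    - [0,0,0]
    - [0,0,0]
    - [0,0,0]
  gripper: [1,1,1,1,1]

```text
time_s: 58.4
eef_pos: [443.4, 98.1, 60.5]
ee_rot: [-0.001, 0.016, 1.0, 0.0]
force: [-5.7, -2.2, -0.7]
grip_width: 0.096
grip_force: 79.4
```

Emit:
play_rows:
  translation:
    - [0,0,0]
    - [0,0,0]
    - [0,0,0]
    - [0,0,-0.05]
    - [0,0,-0.1]
    - [0.0,0,-0.15]
    - [0,-0.09,-0.16]
    - [0,-0.09,-0.16]
    - [0,-0.09,-0.16]
    - [0,-0.09,-0.16]
  rotation:
    - [0,0,0]
    - [0,0,0]
    - [0,0,0]
    - [0,0,0]
    - [0,0,0]
    - [0,0,0]
    - [0,0,0]
    - [0,0,0]
    - [0,0,0]
    - [0,0,0]
  gripper: [0.5,0.4,0.4,0.4,0.4,0.4,0.4,0.4,0.4,0.4]

```text
time_s: 59.65
eef_pos: [441.5, 8.6, 220.7]
ee_rot: [-0.0, 0.016, 1.0, 0.0]
force: [-0.2, 0.4, -0.2]
grip_width: 0.298
grip_force: 0.0
```

```bash
python3 chk.py; python3 - <<'E'
from h import *
# plate height check: yellow stripe (mid of plate edge) seen in wrist view, scaled: its length is unknown, use two views
c=cam('wrist');t=cam('top')
for k in (c,t):
    for q in comps(mask(k,[((18,120,100),(32,255,255))]),60):
        r=cv2.boundingRect(q); B=(pt(k,q.reshape(-1,2),40.5)[:,:2]-[441.1,9])@np.array([[.9995,-.0315],[.0315,.9995]]).T
        if B[:,0].min()>15 and B[:,0].max()<60: print('stripe',r,B.min(0).round(1),B.max(0).round(1))
E
```

```text
[441.46798151   8.60332319 220.67647391] -0.03127881095086016
56 bed x -35.4 37.7 y 83.8 102.4 rect [array([ 1.07, 92.92]), array([73.12, 18.2 ]), np.float64(1.09)]
81 bed x -38.1 29.1 y 77.0 94.1 rect [array([-4.62, 85.38]), array([67.17, 16.72]), np.float64(1.09)]
56 bed x -35.3 35.4 y -36.5 -24.3 rect [array([  0.07, -30.36]), array([70.66, 12.11]), np.float64(0.28)]
81 bed x -38.0 26.9 y -33.5 -22.3 rect [array([ -5.54, -27.87]), array([64.9 , 11.13]), np.float64(0.28)]
56 bed x -35.2 37.8 y -101.8 -83.2 rect [array([  1.29, -92.49]), array([18.57, 73.08]), np.float64(89.61)]
81 bed x -37.9 29.2 y -93.5 -76.4 rect [array([ -4.41, -84.93]), array([17.06, 67.13]), np.float64(89.61)]
56 bed x -36.4 35.3 y 25.1 38.2 rect [array([-0.5 , 31.89]), array([12.82, 71.77]), np.float64(89.18)]
81 bed x -39.0 26.9 y 23.1 35.1 rect [array([-6.06, 29.32]), array([11.78, 65.93]), np.float64(89.18)]
stripe (352, 206, 42, 6) [36.6 37.8] [43.  87.4]
stripe (301, 206, 42, 6) [ 36.7 -23.8] [43.1 25.7]
stripe (249, 206, 42, 6) [ 36.8 -86.7] [ 43.2 -37.1]
```

Emit:
play_rows:
  translation:
    - [0,0.09,0.05]
    - [0,0.09,0.05]
    - [0,0.09,0.05]
    - [0,0.09,0.05]
    - [0,0.09,0.05]
  rotation:
    - [0,0,0]
    - [0,0,0]
    - [0,0,0]
    - [0,0,0]
    - [0,0,0]
  gripper: [0.4,0.4,0.4,0.4,0.4]

```text
time_s: 60.42
eef_pos: [444.7, 97.4, 171.3]
ee_rot: [0.001, 0.016, 1.0, -0.0]
force: [0.2, 0.2, 0.3]
grip_width: 0.301
grip_force: 0.0
```

```bash
python3 chk.py|grep ^56
```

```text
56 bed x -34.7 37.8 y -113.4 -81.0 rect [array([  1.4 , -97.21]), array([32.23, 72.58]), np.float64(89.15)]
56 bed x -35.6 36.8 y 84.2 94.7 rect [array([ 0.57, 89.42]), array([72.42, 10.44]), np.float64(0.31)]
56 bed x -36.5 36.8 y 20.0 36.5 rect [array([ 0.12, 28.26]), array([16.43, 73.28]), np.float64(89.95)]
56 bed x -36.5 36.7 y -47.5 -22.2 rect [array([  0.04, -34.74]), array([24.92, 73.33]), np.float64(89.34)]
```

```bash
python3 -c "
from rig import ctrl
print(ctrl.finish_job())"
```

```text
the job is handed in; nothing more can be done
None
```

I handed the job in at about 60 s, with no verdict shown: both blanks are seated, the plate is shut and all four nuts are locked by my camera and force checks, but I viewed 15 pictures (limit 14) and pressed once with about 94 N (wrist limit 120 N) while reseating the square.

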